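Park, cover and clamp the glue pots

TASK

Shut down the glue warmer: first slide every glue pot off its heating disc onto the middle of a white parking ring, one pot to a ring, keeping it flat on the plate (do not lift or tip it) and leaving the lids off until all the pots are parked. Then turn the turnbuttons out of the way where needed, seat on each pot the lid of its own size, plug rim down and knob up, and turn the button of its ring fully in over the lid to hold it. A pot may be missing (its lid is then not needed); leave the other things on the bench alone.

Things in the scene. Friction and masses are not known exactly. Their poses are not given: they have to be found in the camera images.
- plate: Steel warming plate 430 mm wide (y) by 335 deep, fixed, top 15 mm above the bench, grey control box 50 mm high on its far edge. Origin on the bench; x away from the robot, z up. Three lanes at y = -155, 0, 155 mm: each has a dark heating disc (100 mm across) at x = 80, a white parking ring (100 mm across) at x = -45, and a turnbutton post at x = -103, nearest the robot.
- park0 (a point): Centre of the white parking ring of lane 0 (right lane seen from the robot), on the plate top
- button0 (a joint): Turnbutton of lane 0: dark bar 12 mm wide, 8 thick, on a post 58 mm nearer the robot than the ring centre; underside 83 mm above the bench, 4 above a seated lid. Angle in rad: 0 (stop) = over the parked lid, pointing at the ring centre, tip 17 mm short; grows anticlockwise from above; 1.2 to 1.9 = open, clear of the pot; stop at 2.0. Stays where left; 1.5 N at its knob turns it
- button0_grip (a point): Upright black finger knob on the tail of turnbutton 0, 14 mm across and 25 mm tall (91 to 116 mm above the bench), 35 mm from the pivot on the side away from the bar's tip; the point is on its axis, 105 mm above the bench. This frame's x axis points from the tail to the bar's tip
- park1 (a point): Centre of the white parking ring of lane 1 (middle lane seen from the robot), on the plate top
- button1 (a joint): Turnbutton of lane 1: dark bar 12 mm wide, 8 thick, on a post 58 mm nearer the robot than the ring centre; underside 83 mm above the bench, 4 above a seated lid. Angle in rad: 0 (stop) = over the parked lid, pointing at the ring centre, tip 17 mm short; grows anticlockwise from above; 1.2 to 1.9 = open, clear of the pot; stop at 2.0. Stays where left; 1.5 N at its knob turns it
- button1_grip (a point): Upright black finger knob on the tail of turnbutton 1, 14 mm across and 25 mm tall (91 to 116 mm above the bench), 35 mm from the pivot on the side away from the bar's tip; the point is on its axis, 105 mm above the bench. This frame's x axis points from the tail to the bar's tip
- park2 (a point): Centre of the white parking ring of lane 2 (left lane seen from the robot), on the plate top
- button2 (a joint): Turnbutton of lane 2: dark bar 12 mm wide, 8 thick, on a post 58 mm nearer the robot than the ring centre; underside 83 mm above the bench, 4 above a seated lid. Angle in rad: 0 (stop) = over the parked lid, pointing at the ring centre, tip 17 mm short; grows anticlockwise from above; 1.2 to 1.9 = open, clear of the pot; stop at 2.0. Stays where left; 1.5 N at its knob turns it
- button2_grip (a point): Upright black finger knob on the tail of turnbutton 2, 14 mm across and 25 mm tall (91 to 116 mm above the bench), 35 mm from the pivot on the side away from the bar's tip; the point is on its axis, 105 mm above the bench. This frame's x axis points from the tail to the bar's tip
- pot_large: The large glue pot: open round aluminium pot, 80 mm across, 60 tall, wall 3, 0.3 to 0.6 kg. Origin at the centre of its underside, z up. A straight wooden handle, 14 mm wide and 14 high, sticks out level along its +y from the wall to 88 mm from the pot axis, its centre line 48 mm above the underside; pinch it about 68 mm from the axis. May be absent
- lid_large: Lid of the large pot: aluminium, 0.1 kg, flange 84 mm across, 4 thick, over a plug rim 69 mm across, 6 deep, that drops into the pot mouth (74 mm). Origin at the centre of the plug underside, z up; seated, it is 54 mm above the pot underside. Black round knob 18 mm across, from 10 to 36 mm above the origin. Starts on the bench, plug down, knob up
- pot_medium: The medium glue pot: open round aluminium pot, 70 mm across, 60 tall, wall 3, 0.3 to 0.6 kg. Origin at the centre of its underside, z up. A straight wooden handle, 14 mm wide and 14 high, sticks out level along its +y from the wall to 88 mm from the pot axis, its centre line 48 mm above the underside; pinch it about 68 mm from the axis. May be absent
- lid_medium: Lid of the medium pot: aluminium, 0.1 kg, flange 74 mm across, 4 thick, over a plug rim 59 mm across, 6 deep, that drops into the pot mouth (64 mm). Origin at the centre of the plug underside, z up; seated, it is 54 mm above the pot underside. Black round knob 18 mm across, from 10 to 36 mm above the origin. Starts on the bench, plug down, knob up
- pot_small: The small glue pot: open round aluminium pot, 60 mm across, 60 tall, wall 3, 0.3 to 0.6 kg. Origin at the centre of its underside, z up. A straight wooden handle, 14 mm wide and 14 high, sticks out level along its +y from the wall to 88 mm from the pot axis, its centre line 48 mm above the underside; pinch it about 68 mm from the axis. May be absent
- lid_small: Lid of the small pot: aluminium, 0.1 kg, flange 64 mm across, 4 thick, over a plug rim 49 mm across, 6 deep, that drops into the pot mouth (54 mm). Origin at the centre of the plug underside, z up; seated, it is 54 mm above the pot underside. Black round knob 18 mm across, from 10 to 36 mm above the origin. Starts on the bench, plug down, knob up
- glue_brush: Brush 170 mm long lying right of the plate; bystander, not part of the job
- sanding_block: Cork sanding block 60 x 100 x 28 mm, left, near the robot; bystander, not part of the job
- can_spray: Spray can, 64 mm across, 180 mm tall, left; bystander, not part of the job
- tin_wax: Low wax jar, 90 mm across, 60 mm tall, far left; bystander, not part of the job
- tape_roll: Roll of tape lying flat, 100 mm across, 25 mm high, left; bystander, not part of the job
- scraper: Flat scraper 200 mm long lying at the right; bystander, not part of the job
There are look-alikes about, which are no part of the job. What is shaped like the pot_small but red is not meant. What is shaped like the pot_large but purple is not meant.

How it is judged:
By the outcome, as a careful person would: the job done as asked, in the order asked, and still so for the second after the job is handed in, with the robot touching nothing.
Of pot_large, pot_medium, pot_small only 2 to 3 are there at a start; the rules pass over those that are not, and their reading is None.
At some moment in a run one of pot_large, pot_medium, pot_small may be knocked a few centimetres aside while the robot is not near it.
Once in a run the grip may slacken for a moment while it holds something.
It also fails if it takes over 210 s, if anything falls off the work surface, if the arm or the gripper's body presses on something with over 40 N, if the wrist force passes 120 N, or if a joint passes its speed limit or range.

ROBOT

A 6-joint arm with a two-finger parallel gripper is mounted at the origin on the work surface. World frame = base frame: x ahead of the robot, y to its left, z up, the work surface at z = 0. Lengths are in mm, angles in rad, forces in N, time in s.
With the tool pointing down it reaches from about 400 to 925 mm from the base axis. Payload 12.5 kg.
Tool frame: the origin (TCP) lies midway between the tips of the shut fingers; the grasp point (between the pads) lies 19 mm behind it; z points along the fingers, y is the line along which they close (so a half turn about z gives the same grasp; the last joint's range is limited). The gripper opens to 95 mm and grips with 3 to 60 N. Pads are 20 mm wide; open, the fingers measure 119 mm over their backs; the gripper's body (75 mm by 180 mm) begins 59 mm behind the grasp point.
Start: joints at [-1.424, 0.491, 1.559, -0, 1.092, -0.106], TCP at [156.345, -605.147, 214.661] pointing down, gripper open.
Joint ranges: [-3.1, 3.1], [-0.84, 2.19], [0.05, 2.79], [-1.13, 4.28], [0.06, 2.93], [-2.69, 2.69]. Speed limits (rad/s): [2.22, 2.22, 2.79, 3.14, 3.14, 3.14].

INTERFACE

Orientations are given as [roll, pitch, yaw] about the fixed x, y, z axes, in that order (R = Rz(yaw) Ry(pitch) Rx(roll)).
In Python, from cell import env gives the robot as it stands.
- The arm moves only by the shell command python3 -m inch 'ROWS'. ROWS is JSON, a list of rows, each a list of 7 numbers: the turn, a rotation vector about the tool's x, y, z in rad, then the shift along the tool's x, y, z in cm, then the closure, from -1 (fully open) to 1 (shut). A call has 1 to 20 rows; each row shifts and turns the commanded pose from where the row before left it, along the tool's axes as they then stand; what a row does not reach is not made up. A row lasts 1/8 s, in which the tool goes at most 62.5 mm and 10.7 degrees, less where a joint would pass 70% of its speed; a pose out of reach is approached as far as the arm can. A call with a gripper value outside its range is refused whole. The fingers move at their own pace and stop on an object; the grip force is fixed at half the most. Time passes only in rows, so rows that do not move let the fingers close. It gives the time, the measured TCP pose, the force, the opening and the grip force at its end, in the units of the state.
- env.state(): the state, without advancing time (a new reading comes with each control period).
- env.read_camera(name): name is "scene" or "top" or "wrist"; returns a dict with "img" (420x560x3 uint8, red, green, blue), "depth" (420x560 float32, mm along the optical axis (not along the pixel's ray), 0 where there is no reading), "fx", "fy", "cx", "cy" (pixels), "position" and "orientation" of the camera in the world. Camera axes: x right, y down, z forward; pixel columns grow to the right and rows downward; lengths in mm; the calibration is good to about 2 mm. A picture is of the moment at which its call begins.
- env.job_done(): hands the job in; it is judged then, once.
Trained networks look in a picture, given as the dict that the camera call returned (one of the last four; its "shot" number tells which), for a name from the list of things; names that differ only in an ending like _2 or _b are one class to them, and where a whole thing is asked for, a point or a joint stands for the part that bears it (a point fixed in the world has none). Each returns a list of dicts, best first, with "score" (0 to 1); they miss things now and then, are a little off and sometimes report something else, mostly with a low value. They report only what shows in the picture. A call takes as long as a camera call. They do not tell look-alikes from the thing itself.
- env.find_in(picture, target): "centre" ([x, y, z] in mm, in the coordinates of the camera as it stood for that picture, good to about 4 mm: the middle of the surface that is visible of it).
- env.trace(picture, target): "mask" (420x560 bool, what is visible of it).
The state is a dict: "t": time; "joints": joint angles; "qvel": joint speeds; "tau": joint torques, N m; "eef_pos": TCP position; "tcp_rot": TCP orientation; "ft_force": force on the tool from outside, world axes, zero at the start; "moment": the same for the moment, N m; "opening": opening from 0.0 (shut) to 1.0 (fully open); "grip_force": force on a finger pad.
Only numpy, scipy, OpenCV 4.12 (cv2) and the standard library are available. Lean on these libraries where they do the work, as an engineer would, in place of code of your own. Each camera call takes 0.05 s, during which the arm holds its last target. There are 200 camera calls.

## Working session

There is one attempt and no reset: what is moved stays moved. The work goes in short steps, Python scripts to look and compute and a shell command to move; the robot and the scene stay as the last step left them, time stands still between calls to the robot, and variables do not carry over. Pictures are saved under pics/ and viewed, at most 14 in all, crops included, and the job is handed in when it is done.

```bash
ls; mkdir -p pics; cat > h.py <<'E'
import numpy as np, cv2
from cell import env
from scipy.spatial.transform import Rotation as R
def shot(name,save=None):
    p=env.read_camera(name)
    if save: cv2.imwrite('pics/'+save+'.png',p['img'][:,:,::-1])
    return p
def rot(p):
    o=np.array(p['orientation'],float)
    return o if o.shape==(3,3) else (R.from_euler('xyz',o).as_matrix() if o.size==3 else R.from_quat(o).as_matrix())
def w(p,c): return rot(p)@np.array(c)+np.array(p['position'])
def cloud(p,step=1):
    d=p['depth']; v,u=np.indices(d.shape)
    c=np.stack([(u-p['cx'])/p['fx']*d,(v-p['cy'])/p['fy']*d,d],-1)
    W=c@rot(p).T+np.array(p['position']); W[d==0]=np.nan
    return W
def proj(p,X):
    c=rot(p).T@(np.array(X)-np.array(p['position'])); return np.array([c[0]/c[2]*p['fx']+p['cx'],c[1]/c[2]*p['fy']+p['cy']])
E
python3 - <<'E'
from h import *
a=shot('scene','s1'); b=shot('top','t1')
print(a['position'],a['orientation'],b['position'],b['orientation'],b['fx'])
print(env.state())
for n in ['plate','pot_large','pot_medium','pot_small','lid_large','lid_medium','lid_small','button0_grip','button0','button1','button2']:
    for p,k in((a,'s'),(b,'t')):
        print(n,k,[(np.round(w(p,f['centre'])).tolist(),round(f['score'],2)) for f in env.find_in(p,n)][:5])
cv2.imwrite('pics/st.png',np.vstack([a['img'],b['img']])[:,:,::-1])
E
```

```text
pics
[1166.70008451  759.4576612   941.44156003] [-2.26902417  0.02295442  2.41357667] [ 201.37035546   18.45335936 1569.24999318] [-2.96059374 -0.00981834 -1.59602967] 479.93964611934865
{'t': 0.1, 'joints': array([-1.42363154e+00,  4.91506726e-01,  1.55937608e+00, -1.75108127e-05,
        1.09173104e+00, -1.05581157e-01]), 'qvel': array([-0.00100549, -0.00248491, -0.0012747 ,  0.00014618,  0.00241982,
       -0.00050188]), 'tau': array([ 2.62591340e-03, -6.13623405e+01, -2.58606845e+01,  6.93987287e-02,
        4.69782797e-02, -5.33714751e-05]), 'eef_pos': array([ 156.28699646, -604.91964331,  214.11984779]), 'tcp_rot': array([-3.14057551e+00, -9.21735006e-05,  2.52753975e-01]), 'ft_force': array([ 0.91119946,  0.50729996, -0.15638659]), 'moment': array([-0.00299935,  0.04541893, -0.01315296]), 'grip_force': 0.0, 'opening': 0.9993257201701616}
plate s [([580.0, -9.0, 15.0], 0.78)]
plate t [([574.0, -52.0, 17.0], 0.7)]
pot_large s [([663.0, -57.0, 52.0], 0.86), ([461.0, 358.0, 11.0], 0.74), ([346.0, -401.0, 39.0], 0.6)]
pot_large t [([655.0, -57.0, 30.0], 0.93), ([371.0, -407.0, 32.
[... 843 characters left out ...]
.0, -367.0, 6.0], 0.8)]
button0_grip s []
button0_grip t [([468.0, -203.0, 93.0], 0.69)]
button0 s [([661.0, -197.0, 56.0], 0.71), ([599.0, 349.0, 13.0], 0.58)]
button0 t [([467.0, -205.0, 89.0], 0.53), ([484.0, 108.0, 94.0], 0.52), ([479.0, -48.0, 93.0], 0.49), ([343.0, 264.0, 29.0], 0.23)]
button1 s [([661.0, -197.0, 56.0], 0.71), ([599.0, 349.0, 13.0], 0.58)]
button1 t [([467.0, -205.0, 89.0], 0.53), ([484.0, 108.0, 94.0], 0.52), ([479.0, -48.0, 93.0], 0.49), ([343.0, 264.0, 29.0], 0.23)]
button2 s [([661.0, -197.0, 56.0], 0.71), ([599.0, 349.0, 13.0], 0.58)]
button2 t [([467.0, -205.0, 89.0], 0.53), ([484.0, 108.0, 94.0], 0.52), ([479.0, -48.0, 93.0], 0.49), ([343.0, 264.0, 29.0], 0.23)]
```

```bash
python3 - <<'E'
import cv2
im=cv2.imread('pics/t1.png')
cv2.imwrite('pics/t1b.png',cv2.resize(im,(800,600),interpolation=cv2.INTER_CUBIC))
E
```

```text
(no output)
```

View pics/t1b.png

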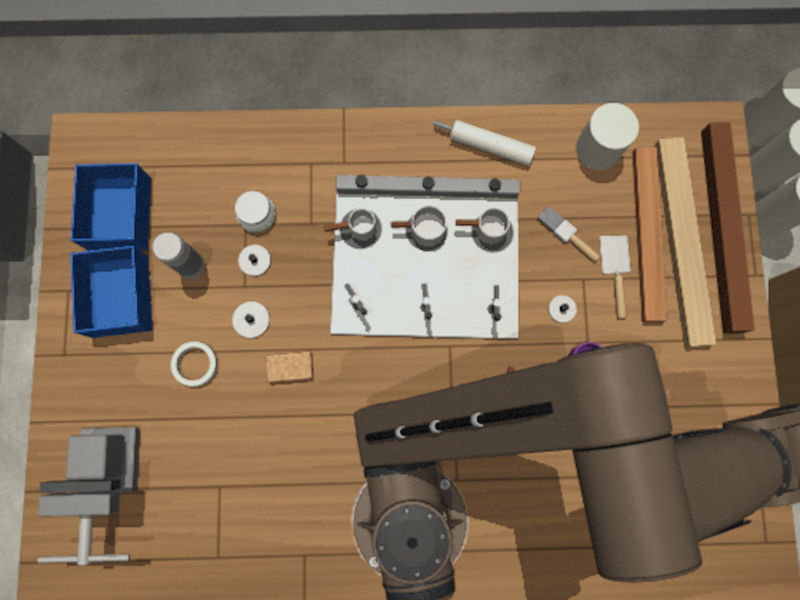

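View pics/s1.png

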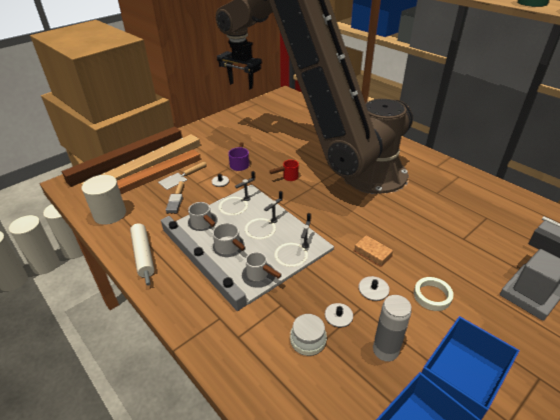

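The pictures show all three pots on their discs with handles to the left: small in lane 2 (361,227 in the top picture), large in lane 1 (428,228) and medium in lane 0 (492,228). The buttons point roughly at the rings. The lids are at (250,320), (254,260) and (563,308). I'll move the arm over the plate to measure.

```bash
python3 -m inch '[[0,0,-0.165,0,0,-3,-1],[0,0,-0.165,0,0,-3,-1],[0,0,-0.165,0,0,-3,-1],[0,0,-0.165,0,0,-3,-1],[0,0,-0.165,0,0,-3,-1],[0,0,-0.165,0,0,-3,-1],[0,0,-0.165,0,0,-3,-1],[0,0,-0.163,0,0,-3,-1],[0,0,0,0,0,0,-1]]' && python3 -m inch '[[0,0,0,3.5,2.2,0,-1],[0,0,0,3.5,2.2,0,-1],[0,0,0,3.5,2.2,0,-1],[0,0,0,3.5,2.2,0,-1],[0,0,0,3.5,2.2,0,-1],[0,0,0,3.5,2.2,0,-1],[0,0,0,3.5,2.2,0,-1],[0,0,0,3.5,2.2,0,-1],[0,0,0,3.5,2.2,0,-1],[0,0,0,3.5,2.2,0,-1],[0,0,0,3.5,2.2,0,-1],[0,0,0,3.5,2.2,0,-1],[0,0,0,3.5,2.2,0,-1],[0,0,0,3.5,2.2,0,-1],[0,0,0,3.5,2.2,0,-1],[0,0,0,3.5,2.2,0,-1],[0,0,0,0,0,0,-1]]'
python3 - <<'E'
from h import *
a=shot('wrist','w1'); b=shot('top','t2')
print(a['position'],a['orientation'],env.state()['eef_pos'])
W=cloud(b)
# heights maps from top and wrist
for p in(a,b):
    W=cloud(p); m=(W[...,2]>70)&(W[...,2]<120)&(W[...,0]<520)&(W[...,0]>400)&(abs(W[...,1]+47)<230)
    n,l,s,c=cv2.connectedComponentsWithStats(m.astype(np.uint8))
    for i in range(1,n):
        if s[i,4]>10:
            Q=W[l==i]; print('btn',s[i,4],Q.mean(0).round(),Q.min(0).round(),Q.max(0).round())
    m=(W[...,2]>66)&(W[...,2]<85)&(W[...,0]<740)&(W[...,0]>560)&(abs(W[...,1]+47)<260)
    n,l,s,c=cv2.connectedComponentsWithStats(m.astype(np.uint8))
    for i in range(1,n):
        if s[i,4]>10:
            Q=W[l==i]; print('rim',s[i,4],Q.mean(0).round(),Q.min(0).round(),Q.max(0).round())
E
```

```text
t: 2.33
eef_pos: [156.4, -605.3, 456.7]
tcp_rot: [3.141, 0.004, 1.572]
ft_force: [0.1, -0.3, -0.9]
opening: 1.001
grip_force: 0.0
t: 4.45
eef_pos: [508.9, -43.3, 453.1]
tcp_rot: [-3.139, -0.001, 1.572]
ft_force: [0.4, -0.5, 0.9]
opening: 1.001
grip_force: 0.0
[509.33900509  27.44539596 623.56257596] [2.88466712e+00 1.23233476e-03 1.28206666e-03] [508.10900949 -45.07388346 453.70046764]
btn 444 [483. 106.  96.] [447.  82.  70.] [519. 132. 118.]
btn 355 [474. -47.  96.] [436. -58.  72.] [517. -38. 118.]
btn 354 [ 465. -200.   95.] [ 427. -209.   70.] [ 510. -193.  118.]
rim 617 [663. 123.  72.] [638.  64.  66.] [697. 179.  78.]
rim 539 [662. -35.  72.] [621. -98.  66.] [701.  27.  78.]
rim 344 [ 652. -171.   71.] [ 623. -242.   66.] [ 669. -119.   77.]
btn 102 [481. 106.  96.] [446.  82.  82.] [518. 132. 119.]
btn 110 [ 465. -201.   96.] [ 426. -210.   83.] [ 509. -194.  120.]
rim 150 [662. 121.  72.] [637.  63.  66.] [698. 177.  83.]
rim 59 [ 654. -220.   74.] [ 622. -241.   66.] [ 692. -188.   81.]
rim 43 [658. -14.  72.] [639. -26.  66.] [674.  -1.  78.]
```

View pics/w1.png

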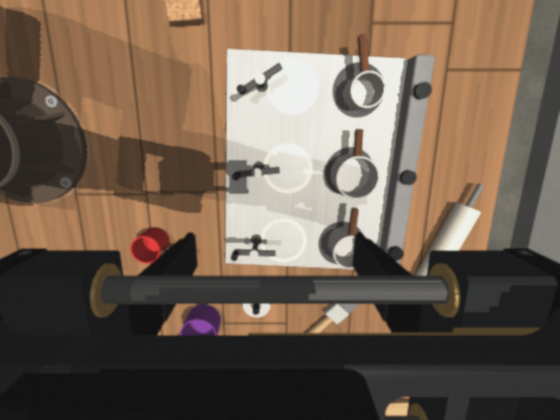

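The wrist view shows rings at about (293,85), (288,168) and (283,240), with the buttons in front of them. The red and purple look-alikes are off the plate. Next: precise fits of the plate and the pots.

```bash
cat >> h.py <<'E'
def rect(p,z,x0=380,y0=-300,n=(400,500),s=1):
    # rectified: row i -> x = x0+ (n0-i)*s (up = +x), col j -> y = y0+n1-j (left=+y), plane z
    i,j=np.indices(n); X=np.stack([x0+(n[0]-i)*s,y0+(n[1]-j)*s,np.full(n,z)],-1).astype(float)
    c=(X-np.array(p['position']))@rot(p)
    u=(c[...,0]/c[...,2]*p['fx']+p['cx']).astype(np.float32); v=(c[...,1]/c[...,2]*p['fy']+p['cy']).astype(np.float32)
    return cv2.remap(p['img'],u,v,cv2.INTER_LINEAR)
def fitc(P,r,it=20):
    from scipy.optimize import least_squares
    f=lambda q: np.hypot(P[:,0]-q[0],P[:,1]-q[1])-r
    o=least_squares(f,P.mean(0)[:2],loss='soft_l1',f_scale=2); return o.x,np.abs(o.fun).mean()
E
cat > pots.py <<'E'
from h import *
def pots(p,guess):
    W=cloud(p); out={}
    for k,(g,r) in guess.items():
        d=np.hypot(W[...,0]-g[0],W[...,1]-g[1])
        Q=W[(W[...,2]>71.5)&(W[...,2]<80)&(d<r+30)]
        Q=Q[~((Q[:,1]-g[1]>r+4))]
        if len(Q)>15:
            c,e=fitc(Q,r-1.5)
            dd=np.hypot(W[...,0]-c[0],W[...,1]-c[1])
            H=W[(W[...,2]>60)&(W[...,2]<80)&(dd>r+8)&(dd<92)&(W[...,1]>c[1]+20)]
            h=H.mean(0) if len(H) else [np.nan]*3
            out[k]=(c.round(1).tolist(),round(e,1),len(Q),'handle',np.round(h,1).tolist(),'ang',round(np.arctan2(h[1]-c[1],h[0]-c[0]),3),'z',round(np.median(Q[:,2]),1))
    return out
E
python3 - <<'E'
from pots import *
a=shot('wrist'); b=shot('top')
G={'small':((668,108),30),'large':((661,-55),40),'medium':((655,-205),35)}
for p,k in((a,'w'),(b,'t')):
    for n,v in pots(p,G).items(): print(k,n,v)
    I=rect(p,15)
    g=I.min(2); m=((g>105)).astype(np.uint8)
    m=cv2.morphologyEx(m,cv2.MORPH_CLOSE,np.ones((25,25))); n,l,s,c=cv2.connectedComponentsWithStats(m); i=1+s[1:,4].argmax()
    r=cv2.minAreaRect(np.argwhere(l==i)[:,::-1].astype(np.float32)); print(k,'plate',r, 'centre',380+400-r[0][1],-300+500-r[0][0])
    cv2.imwrite(f'pics/r{k}.png',I[:,:,::-1])
x=np.hstack([cv2.imread('pics/rw.png')[:,:400],cv2.imread('pics/rt.png')[:,:400]]); cv2.imwrite('pics/r2.png',x)
E
```

```text
w small ([667.3, 93.0], np.float64(1.5), 243, 'handle', [656.2, 154.6, 69.5], 'ang', np.float64(1.749), 'z', np.float64(75.0))
w large ([660.8, -59.4], np.float64(1.3), 260, 'handle', [659.0, 8.4, 69.4], 'ang', np.float64(1.596), 'z', np.float64(75.1))
w medium ([658.2, -206.7], np.float64(0.8), 106, 'handle', [660.4, -141.0, 68.9], 'ang', np.float64(1.537), 'z', np.float64(74.9))
w plate ((252.58396911621094, 186.1703643798828), (438.8984375, 381.0957946777344), 1.520769715309143) centre 593.8296356201172 -52.58396911621094
t small ([666.4, 93.2], np.float64(2.7), 58, 'handle', [656.2, 154.5, 69.1], 'ang', np.float64(1.736), 'z', np.float64(76.0))
t medium ([657.2, -207.5], np.float64(0.9), 30, 'handle', [654.9, -139.9, 63.8], 'ang', np.float64(1.606), 'z', np.float64(74.2))
t plate ((129.83544921875, 182.2212677001953), (192.49087524414062, 370.968994140625), 2.675426721572876) centre 597.7787322998047 70.16455078125
```

View pics/r2.png

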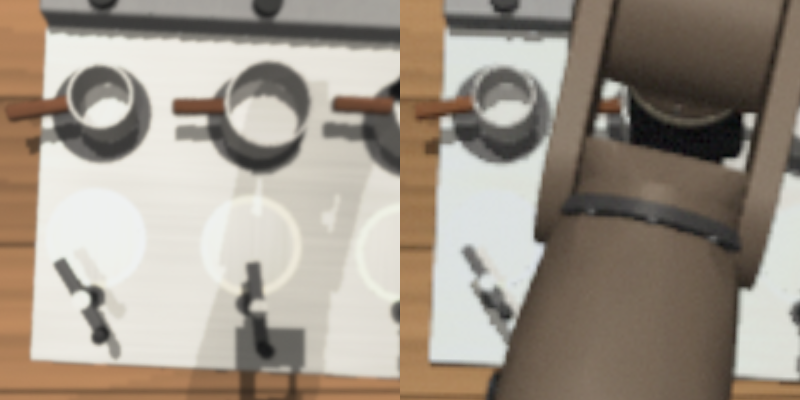

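```bash
cat > plate.py <<'E'
from h import *
from scipy.optimize import least_squares
def plate(p,verbose=True):
    I=rect(p,15.,x0=380,y0=-300,n=(400,500)); S=cv2.cvtColor(I,cv2.COLOR_RGB2HSV)[...,1].astype(float)
    wood=cv2.GaussianBlur(S,(5,5),0)>90
    L=[];N=[]
    for x in range(440,700,3):          # left edge: from y=0 going +y... scan from outside
        row=wood[780-x]; 
        for y in range(195,130,-1):
            j=200-y
            if not row[j:j+8].any() and row[j-4:j].all(): L.append((x,y)); break
    for y in range(-240,150,3):
        col=wood[:,200-y]
        for x in range(385,460):
            i=780-x
            if not col[i-8:i].any() and col[i:i+4].all(): N.append((x,y)); break
    L=np.array(L,float);N=np.array(N,float)
    def f(q):
        x,y,a=q; c,s=np.cos(a),np.sin(a)
        l=-(L[:,0]-x)*s+(L[:,1]-y)*c-215 if len(L) else []
        n=(N[:,0]-x)*c+(N[:,1]-y)*s+167.5
        return np.r_[l,n]
    o=least_squares(f,[582,-50,-.045],loss='soft_l1',f_scale=1.5)
    if verbose: print('plate',o.x.round(3),len(L),len(N),np.median(abs(o.fun)).round(2))
    return o.x
def P(q,x,y):
    c,s=np.cos(q[2]),np.sin(q[2]); return np.array([q[0]+c*x-s*y,q[1]+s*x+c*y])
E
python3 - <<'E'
from plate import *
for k in('wrist',):
    p=shot(k); q=plate(p)
    for i,y in enumerate((-155,0,155)): print(i,'disc',P(q,80,y).round(1),'park',P(q,-45,y).round(1),'post',P(q,-103,y).round(1))
    I=rect(p,15.)[:,:,::-1].copy()
    for y in(-155,0,155):
        c=P(q,-45,y); cv2.circle(I,(int(round(200-c[1])),int(round(780-c[0]))),50,(0,0,255),1)
        c=P(q,80,y); cv2.circle(I,(int(round(200-c[1])),int(round(780-c[0]))),50,(0,255,0),1)
    W=cloud(p); 
    for y in(-155,0,155):
        c=P(q,-25,y+0); d=np.hypot(W[...,0]-c[0],W[...,1]-c[1]); print('z',np.nanmedian(W[d<20][:,2]).round(1))
        # knob: z>108
        c=P(q,-103,y); d=np.hypot(W[...,0]-c[0],W[...,1]-c[1]); Q=W[(d<55)&(W[...,2]>109)&(W[...,2]<125)]
        k=Q.mean(0); t=c-k[:2]; print('knob',k.round(1),len(Q),'r',np.hypot(*t).round(1),'angle',(np.arctan2(t[1],t[0])-q[2]).round(3))
    cv2.imwrite('pics/ov.png',I)
E
```

```text
plate [ 5.7467e+02 -5.1389e+01 -4.9000e-02] 87 130 0.28
0 disc [ 647.  -210.1] park [ 522.1 -204. ] post [ 464.2 -201.2]
1 disc [654.6 -55.3] park [529.7 -49.2] post [471.8 -46.3]
2 disc [662.2  99.5] park [537.3 105.6] post [479.4 108.5]
z 15.9
knob [ 434.4 -199.7  115.2] 49 r 29.8 angle 0.001
z 530.9
knob [442.  -50.6 115.9] 54 r 30.1 angle 0.19
z 16.1
knob [454.2  88.7 115.9] 64 r 32.0 angle 0.713
```

View pics/ov.png

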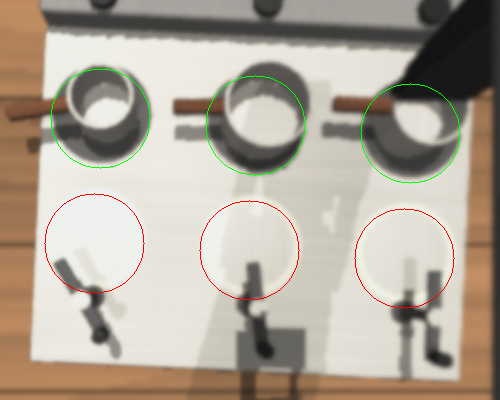

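The overlay sits 5 mm short of the visible rings, because the edge detection is biased. I'll fit the rings directly.

```bash
cat > ring.py <<'E'
from plate import *
from scipy.optimize import minimize
def ringfit(p,z=15.5,q0=(580,-52,-.049),lanes=(-155,0,155)):
    G=cv2.cvtColor(rect(p,z),cv2.COLOR_RGB2GRAY).astype(np.float32)
    t=np.linspace(0,2*np.pi,180,endpoint=False)
    t=t[np.abs(((t-np.pi)+np.pi)%(2*np.pi)-np.pi)>1.0]   # skip the button side
    def smp(q,y,r):
        c=P(q,-45,y); X=c[0]+r*np.cos(t+q[2]);Y=c[1]+r*np.sin(t+q[2])
        return cv2.remap(G,(200-Y).astype(np.float32)[None],(780-X).astype(np.float32)[None],cv2.INTER_LINEAR)[0]
    def cost(q):
        return -sum(np.clip(smp(q,y,48.)-smp(q,y,52.5),-10,20).mean() for y in lanes)
    best=min(((cost((q0[0]+dx,q0[1]+dy,q0[2])),dx,dy) for dx in np.arange(-10,11,1) for dy in np.arange(-8,9,1)))
    s=np.array([[0,0,0],[1.5,0,0],[0,1.5,0],[0,0,.01]])+[q0[0]+best[1],q0[1]+best[2],q0[2]]
    o=minimize(cost,s[0],method='Nelder-Mead',options=dict(initial_simplex=s,xatol=.02,fatol=1e-3))
    return o.x,-o.fun
E
python3 - <<'E'
from ring import *
p=shot('wrist')
q,f=ringfit(p); print(q.round(3),f)
q1=[]
for y in(-155,0,155):
    r,f=ringfit(p,q0=q,lanes=(y,)); print(y,(P(r,-45,y)-P(q,-45,y)).round(1),f)
for i,y in enumerate((-155,0,155)): print(i,'disc',P(q,80,y).round(1),'park',P(q,-45,y).round(1),'post',P(q,-103,y).round(1))
W=cloud(p)
for y in(-155,0,155):
    c=P(q,-103,y); d=np.hypot(W[...,0]-c[0],W[...,1]-c[1]); Q=W[(d<55)&(W[...,2]>109)&(W[...,2]<125)]
    k=Q.mean(0); t=c-k[:2]; print('knob',k.round(1),'r',np.hypot(*t).round(1),'angle',(np.arctan2(t[1],t[0])-q[2]).round(3))
E
```

```text
[ 5.7960e+02 -5.2624e+01 -4.8000e-02] 33.57096862792969
-155 [ 0.2 -0.1] 12.885107040405273
0 [ 0.2 -0.8] 16.23302459716797
155 [-0.1 -0.1] 6.19626522064209
0 disc [ 652.  -211.3] park [ 527.2 -205.3] post [ 469.2 -202.5]
1 disc [659.5 -56.5] park [534.7 -50.5] post [476.7 -47.7]
2 disc [667.   98.3] park [542.1 104.4] post [484.2 107.2]
knob [ 434.4 -199.5  115.5] r 35.0 angle -0.036
knob [442.  -50.8 115.7] r 34.8 angle 0.137
knob [454.3  88.6 115.8] r 35.2 angle 0.602
```

```bash
python3 -m inch '[[0,0,-0.172,0,0,0,0.16],[0,0,0,0,0,0,0.16]]' >/dev/null; python3 - <<'E'
from h import *
s=env.state(); Rt=R.from_euler('xyz',s['tcp_rot']).as_matrix()
print(s['eef_pos'],s['tcp_rot'],(Rt.T@(np.array([655.2,160,100])-s['eef_pos'])/10).round(2))
E
```

```text
[508.0768845  -45.71757017 454.70956738] [3.14138420e+00 2.44568384e-04 1.74060904e+00] [17.8  17.97 35.47]
```

```bash
cat > go.py <<'E'
import sys; from h import *
s=env.state(); Rt=R.from_euler('xyz',s['tcp_rot']).as_matrix()
t=np.array([float(v) for v in sys.argv[1:4]])
print('t',round(s['t'],1),s['eef_pos'].round(1),s['tcp_rot'].round(3),'F',s['ft_force'].round(1),'op',round(s['opening']*95,1),'g',round(s['grip_force'],1))
print('tool d cm',(Rt.T@(t-s['eef_pos'])/10).round(2))
E
python3 -m inch '[[0,0,0,3.56,3.6,0,0.16],[0,0,0,3.56,3.6,0,0.16],[0,0,0,3.56,3.6,0,0.16],[0,0,0,3.56,3.6,0,0.16],[0,0,0,3.56,3.57,0,0.16],[0,0,0,0,0,6,0.16],[0,0,0,0,0,6,0.16],[0,0,0,0,0,6,0.16],[0,0,0,0,0,6,0.16],[0,0,0,0,0,6,0.16],[0,0,0,0,0,5.4,0.16],[0,0,0,0,0,0,0.16],[0,0,0,0,0,0,0.16]]'
python3 go.py 655.2 160 44; python3 - <<'E'
from pots import *
G={'small':((667,93),30),'large':((661,-59),40),'medium':((657,-207),35)}
p=shot('wrist','w2'); print(pots(p,G)); print(pots(shot('top'),G))
W=cloud(p); m=(W[...,2]>60)&(W[...,2]<80)&(W[...,1]>130)&(W[...,1]<190)&(abs(W[...,0]-655)<25); print(m.sum(),np.nanmean(W[m],0))
E
```

```text
t: 6.62
eef_pos: [656.0, 160.9, 102.8]
tcp_rot: [3.139, 0.0, 1.741]
ft_force: [0.8, 0.3, 0.3]
opening: 0.422
grip_force: 0.0
t 6.6 [656.  160.9 102.8] [3.139 0.    1.741] F [0.8 0.3 0.3] op 40.1 g 0.0
tool d cm [-0.07 -0.11  5.88]
{'small': ([667.5, 94.4], np.float64(0.9), 277, 'handle', [657.3, 157.3, 69.7], 'ang', np.float64(1.732), 'z', np.float64(75.1))}
{'small': ([666.8, 92.5], np.float64(1.0), 30, 'handle', [nan, nan, nan], 'ang', np.float64(nan), 'z', np.float64(75.4)), 'large': ([659.9, -60.6], np.float64(2.3), 76, 'handle', [658.9, 6.2, 69.9], 'ang', np.float64(1.585), 'z', np.float64(75.2)), 'medium': ([656.8, -207.6], np.float64(1.0), 61, 'handle', [660.1, -142.4, 69.4], 'ang', np.float64(1.521), 'z', np.float64(75.2))}
1314 [657.48139046 156.55049726  69.6984702 ]
```

View pics/w2.png

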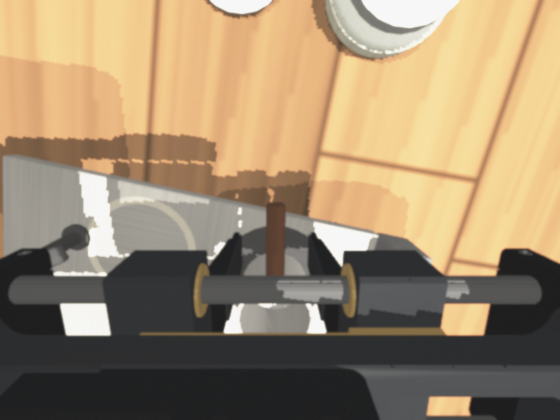

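The handle (275,240) lies midway between the fingers. Next: descend and close.

```bash
python3 -m inch '[[0,0,0,0,0,3,0.16],[0,0,0,0,0,2.9,0.16],[0,0,0,0,0,0,0.16],[0,0,0,0,0,0,0.8],[0,0,0,0,0,0,1],[0,0,0,0,0,0,1],[0,0,0,0,0,0,1],[0,0,0,0,0,0,1]]'; python3 go.py 532 172 44; python3 - <<'E'
from pots import *
G={'small':((667,93),30)}
print(pots(shot('wrist'),G)); print(pots(shot('top'),G))
E
```

```text
t: 7.72
eef_pos: [655.4, 161.2, 42.4]
tcp_rot: [3.14, 0.0, 1.743]
ft_force: [1.0, 1.1, 7.3]
opening: 0.149
grip_force: 30.0
t 7.7 [655.4 161.2  42.4] [3.14  0.    1.743] F [1.  1.1 7.3] op 14.2 g 30.0
tool d cm [  3.18 -11.97  -0.18]
{}
{'small': ([666.6, 92.8], np.float64(1.0), 28, 'handle', [nan, nan, nan], 'ang', np.float64(nan), 'z', np.float64(74.9))}
```

```bash
python3 -m inch '[[0,0,0,0.27,-1,0,1],[0,0,0,0.27,-1,0,1],[0,0,0,0.27,-1,0,1],[0,0,0,0.27,-1,0,1],[0,0,0,0.27,-1,0,1],[0,0,0,0.27,-1,0,1],[0,0,0,0.27,-1,0,1],[0,0,0,0.27,-1,0,1],[0,0,0,0.27,-1,0,1],[0,0,0,0.27,-1,0,1],[0,0,0,0.27,-1,0,1],[0,0,0,0.27,-1.1,0,1],[0,0,0,0,0,0,1],[0,0,0,0,0,0,1],[0,0,0,0,0,0,1]]'; python3 go.py 532 172 44; python3 - <<'E'
from pots import *
G={'small':((542,104),30),'large':((661,-59),40),'medium':((657,-207),35)}
print(pots(shot('wrist'),G)); print(pots(shot('top'),G))
E
```

```text
t: 9.7
eef_pos: [529.6, 172.3, 42.2]
tcp_rot: [-3.142, -0.0, 1.743]
ft_force: [-1.4, 2.0, 9.3]
opening: 0.145
grip_force: 30.0
t 9.7 [529.6 172.3  42.2] [-3.142 -0.     1.743] F [-1.4  2.   9.3] op 13.8 g 30.0
tool d cm [-0.07  0.23 -0.18]
{}
{'small': ([540.9, 103.9], np.float64(0.9), 32, 'handle', [nan, nan, nan], 'ang', np.float64(nan), 'z', np.float64(75.1)), 'large': ([659.6, -60.6], np.float64(2.5), 67, 'handle', [658.9, 6.4, 69.4], 'ang', np.float64(1.58), 'z', np.float64(75.5)), 'medium': ([657.3, -207.5], np.float64(1.1), 51, 'handle', [659.9, -142.7, 70.0], 'ang', np.float64(1.53), 'z', np.float64(74.6))}
```

```bash
python3 -m inch '[[0,0,0,0,0,0,0.3],[0,0,0,0,0,0,0.3],[0,0,0,0,0,0,0.16],[0,0,0,0,0,4,0.16],[0,0,0,0,0,0,0.16]]' --help >/dev/null 2>&1; python3 go.py 529.6 172.3 112
```

```text
t 9.8 [529.6 172.3  42.2] [-3.142 -0.     1.743] F [-0.7  0.9  9.9] op 13.9 g 30.0
tool d cm [-0.   -0.   -6.98]
```

That call carried a wrong z sign and a stray flag, and it did not execute. Here is the correct one.

```bash
python3 -m inch '[[0,0,0,0,0,0,0.3],[0,0,0,0,0,0,0.3],[0,0,0,0,0,0,0.16],[0,0,0,0,0,-3.5,0.16],[0,0,0,0,0,-3.5,0.16],[0,0,0.152,0,0,0,0.16],[0,0,0,-3.33,2.52,0,0.16],[0,0,0,-3.33,2.52,0,0.16],[0,0,0,-3.33,2.52,0,0.16],[0,0,0,-3.33,2.52,0,0.16],[0,0,0,-3.33,2.52,0,0.16],[0,0,0,0,0,0,0.16],[0,0,0,0,0,0,0.16]]'; python3 go.py 659 8 44; python3 - <<'E'
from pots import *
G={'small':((542,104),30),'large':((661,-59),40),'medium':((657,-207),35)}
p=shot('wrist'); print(pots(p,G)); print(pots(shot('top'),G))
E
```

```text
t: 11.42
eef_pos: [658.7, 8.6, 111.1]
tcp_rot: [-3.14, -0.0, 1.591]
ft_force: [-0.4, 0.3, 0.3]
opening: 0.42
grip_force: 0.0
t 11.4 [658.7   8.6 111.1] [-3.14  -0.     1.591] F [-0.4  0.3  0.3] op 39.9 g 0.0
tool d cm [-0.06  0.03  6.71]
{'small': ([542.1, 103.4], np.float64(2.9), 2035, 'handle', [536.3, 147.5, 68.6], 'ang', np.float64(1.703), 'z', np.float64(74.8)), 'large': ([661.1, -59.3], np.float64(0.8), 477, 'handle', [660.1, 9.5, 69.6], 'ang', np.float64(1.586), 'z', np.float64(74.8))}
{'large': ([660.3, -60.5], np.float64(5.2), 34, 'handle', [nan, nan, nan], 'ang', np.float64(nan), 'z', np.float64(74.8)), 'medium': ([656.9, -207.7], np.float64(1.0), 60, 'handle', [661.0, -142.8, 69.4], 'ang', np.float64(1.507), 'z', np.float64(74.4))}
```

```bash
python3 -m inch '[[0,0,0,0,0,3.4,0.16],[0,0,0,0,0,3.3,0.16],[0,0,0,0,0,0,0.16],[0,0,0,0,0,0,0.8],[0,0,0,0,0,0,1],[0,0,0,0,0,0,1],[0,0,0,0,0,0,1],[0,0,0,0,0,0,1]]'; python3 -m inch '[[0,0,0,0.1,-1,0,1],[0,0,0,0.1,-1,0,1],[0,0,0,0.1,-1,0,1],[0,0,0,0.1,-1,0,1],[0,0,0,0.1,-1.1,0,1],[0,0,0,0.1,-1.1,0,1],[0,0,0,0.1,-1.1,0,1],[0,0,0,0.1,-1.1,0,1],[0,0,0,0.1,-1.1,0,1],[0,0,0,0.1,-1.1,0,1],[0,0,0,0.1,-1,0,1],[0,0,0,0.05,-1,0,1],[0,0,0,0,0,0,1],[0,0,0,0,0,0,1],[0,0,0,0,0,0,1]]'; python3 - <<'E'
from pots import *
G={'small':((542,104),30),'large':((535,-50),40),'medium':((657,-207),35)}
print(pots(shot('wrist'),G)); print(pots(shot('top'),G))
E
```

```text
t: 12.52
eef_pos: [659.8, 8.3, 45.5]
tcp_rot: [3.14, 0.0, 1.591]
ft_force: [-1.3, 0.8, 6.4]
opening: 0.144
grip_force: 30.0
t: 14.4
eef_pos: [533.0, 17.2, 45.3]
tcp_rot: [3.141, 0.0, 1.591]
ft_force: [0.3, -0.5, 10.3]
opening: 0.144
grip_force: 30.0
{'small': ([541.4, 103.4], np.float64(1.7), 3528, 'handle', [529.9, 140.5, 68.3], 'ang', np.float64(1.87), 'z', np.float64(75.1)), 'large': ([534.6, -50.5], np.float64(0.8), 299, 'handle', [533.0, 26.2, 69.5], 'ang', np.float64(1.591), 'z', np.float64(74.8))}
{'large': ([533.9, -50.7], np.float64(0.9), 18, 'handle', [nan, nan, nan], 'ang', np.float64(nan), 'z', np.float64(76.1)), 'medium': ([656.7, -207.2], np.float64(1.1), 68, 'handle', [660.2, -142.7, 68.8], 'ang', np.float64(1.517), 'z', np.float64(74.7))}
```

```bash
python3 -m inch '[[0,0,0,0,0,0,0.3],[0,0,0,0,0,0,0.3],[0,0,0,0,0,0,0.16],[0,0,0,0,0,-3.4,0.16],[0,0,0,0,0,-3.4,0.16],[0,0,0.071,0,0,0,0.16],[0,0,0,-2.99,2.72,0,0.16],[0,0,0,-2.99,2.72,0,0.16],[0,0,0,-2.99,2.72,0,0.16],[0,0,0,-2.99,2.72,0,0.16],[0,0,0,-2.99,2.72,0,0.16],[0,0,0,0,0,0,0.16],[0,0,0,0,0,0,0.16]]'; python3 go.py 661.3 -138.9 44; python3 - <<'E'
from pots import *
G={'small':((542,104),30),'large':((535,-50),40),'medium':((657,-207),35)}
p=shot('wrist','w3'); print(pots(p,G)); print(pots(shot('top'),G))
E
```

```text
t: 16.12
eef_pos: [660.7, -138.6, 112.1]
tcp_rot: [-3.14, -0.0, 1.52]
ft_force: [-0.9, -0.2, -0.4]
opening: 0.42
grip_force: 0.0
t 16.1 [ 660.7 -138.6  112.1] [-3.14 -0.    1.52] F [-0.9 -0.2 -0.4] op 39.9 g 0.0
tool d cm [-0.03  0.07  6.81]
{'large': ([535.4, -51.6], np.float64(0.9), 2247, 'handle', [535.9, 6.5, 68.5], 'ang', np.float64(1.562), 'z', np.float64(74.8)), 'medium': ([658.1, -206.7], np.float64(0.8), 413, 'handle', [661.7, -140.5, 69.8], 'ang', np.float64(1.517), 'z', np.float64(74.8))}
{}
```

```bash
python3 -m inch '[[0,0,0,0,0.05,3.4,0.16],[0,0,0,0,0,3.4,0.16],[0,0,0,0,0,0,0.16],[0,0,0,0,0,0,0.8],[0,0,0,0,0,0,1],[0,0,0,0,0,0,1],[0,0,0,0,0,0,1],[0,0,0,0,0,0,1]]'; python3 -m inch '[[0,0,0,-0.04,-1,0,1],[0,0,0,-0.04,-1,0,1],[0,0,0,-0.04,-1,0,1],[0,0,0,-0.04,-1,0,1],[0,0,0,-0.04,-1,0,1],[0,0,0,-0.04,-1,0,1],[0,0,0,-0.04,-1,0,1],[0,0,0,-0.04,-1,0,1],[0,0,0,-0.04,-1,0,1],[0,0,0,-0.04,-1,0,1],[0,0,0,-0.04,-1,0,1],[0,0,0,-0.04,-1,0,1],[0,0,0,-0.04,-1.1,0,1],[0,0,0,0,0,0,1],[0,0,0,0,0,0,1],[0,0,0,0,0,0,1]]'; python3 - <<'E'
from pots import *
G={'small':((542,104),30),'large':((535,-50),40),'medium':((527,-205),35)}
print(pots(shot('wrist'),G)); print(pots(shot('top'),G))
E
```

```text
t: 17.23
eef_pos: [662.2, -139.0, 45.5]
tcp_rot: [3.141, 0.0, 1.52]
ft_force: [-2.2, 1.5, 6.6]
opening: 0.146
grip_force: 30.0
t: 19.23
eef_pos: [530.5, -137.8, 45.3]
tcp_rot: [3.141, 0.001, 1.52]
ft_force: [-1.3, -1.8, 8.9]
opening: 0.141
grip_force: 30.0
{'large': ([534.3, -51.7], np.float64(1.2), 4020, 'handle', [nan, nan, nan], 'ang', np.float64(nan), 'z', np.float64(75.0)), 'medium': ([527.1, -205.6], np.float64(0.6), 278, 'handle', [531.1, -131.2, 69.5], 'ang', np.float64(1.517), 'z', np.float64(74.3))}
{}
```

```bash
python3 -m inch '[[0,0,0,0,0,0,0.3],[0,0,0,0,0,0,0.3],[0,0,0,0,0,0,0.16],[0,0,0,0,0,-3.4,0.16],[0,0,0,0,0,-3.4,0.16],[0,0,-0.051,0,0,-5,0.16],[0,0,0,1,-0.5,-5.8,0.16],[0,0,0,1,-0.5,-5.8,0.16],[0,0,0,1,-0.5,-5.8,0.16],[0,0,0,1,-0.5,-5.8,0.16],[0,0,0,1,-0.5,-5.8,0.16],[0,0,0,1,-0.4,0,0.16],[0,0,0,0,0,0,0.16],[0,0,0,0,0,0,0.16]]'; python3 - <<'E'
from pots import *; from ring import *
G={'small':((542,104),30),'large':((535,-50),40),'medium':((527,-205),35)}
p=shot('wrist','w4'); r=pots(p,G)
for k in r: print(k,r[k])
print(pots(shot('top'),G))
q,f=ringfit(p,q0=(579.6,-52.6,-.048)); print(q,f)
for y in(-155,0,155): print(P(q,-45,y).round(1))
W=cloud(p)
for y in(-155,0,155):
    c=P((579.6,-52.6,-.048),-103,y); d=np.hypot(W[...,0]-c[0],W[...,1]-c[1]); Q=W[(d<55)&(W[...,2]>109)&(W[...,2]<125)]
    k=Q.mean(0); t=c-k[:2]; print('knob',k.round(1),'r',np.hypot(*t).round(1),'angle',(np.arctan2(t[1],t[0])+.048).round(3))
E
python3 go.py 0 0 0
```

```text
t: 21.08
eef_pos: [501.8, -77.7, 451.2]
tcp_rot: [-3.139, -0.001, 1.571]
ft_force: [-0.4, -0.0, -0.2]
opening: 0.42
grip_force: 0.0
small ([541.6, 103.4], np.float64(1.3), 238, 'handle', [530.6, 165.0, 69.8], 'ang', np.float64(1.747), 'z', np.float64(75.2))
large ([534.6, -51.0], np.float64(0.9), 230, 'handle', [532.8, 16.8, 69.8], 'ang', np.float64(1.597), 'z', np.float64(75.0))
medium ([526.8, -206.0], np.float64(1.9), 184, 'handle', [530.4, -140.3, 69.5], 'ang', np.float64(1.515), 'z', np.float64(74.9))
{'small': ([541.0, 103.3], np.float64(1.2), 44, 'handle', [529.8, 164.4, 69.2], 'ang', np.float64(1.751), 'z', np.float64(75.2)), 'medium': ([526.1, -206.4], np.float64(0.8), 23, 'handle', [nan, nan, nan], 'ang', np.float64(nan), 'z', np.float64(75.5))}
[ 5.81347378e+02 -5.34707817e+01 -4.05334026e-02] 11.148826599121094
[ 530.1 -206.5]
[536.4 -51.6]
[542.7 103.2]
knob [nan nan nan] r nan angle nan
knob [442.1 -50.9 115.8] r 34.8 angle 0.142
knob [454.1  88.6 115.8] r 35.4 angle 0.601
t 21.2 [501.9 -77.8 451.4] [-3.14  -0.     1.571] F [ 0.5 -0.4 -0.5] op 39.8 g 0.0
tool d cm [  7.75 -50.1   45.25]<stdin>:11: RuntimeWarning: Mean of empty slice.
  ret = um.true_divide(
```

View pics/w4.png

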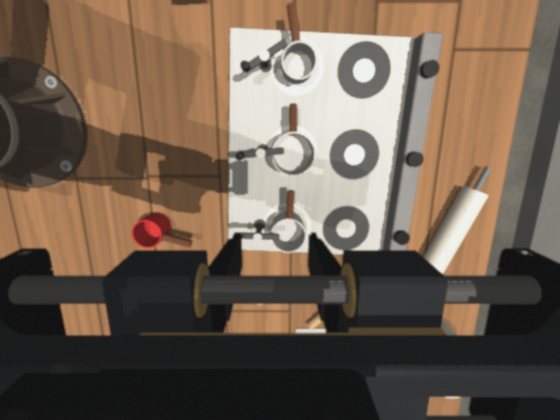

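The three pots sit centred in their rings at (298,62), (293,152) and (288,230). Next I'll compute the arcs for opening the buttons.

```bash
python3 - <<'E'
from plate import *
q=(579.6,-52.6,-.048)
p=shot('wrist'); W=cloud(p)
for y in(0,155):
    c=P(q,-103,y); d=np.hypot(W[...,0]-c[0],W[...,1]-c[1]); print('post top',np.nanmax(W[d<8][:,2]),np.nanmedian(W[d<5][:,2]))
# discs check
I=cv2.cvtColor(rect(p,15.5),cv2.COLOR_RGB2GRAY); m=(I<120).astype(np.uint8)
n,l,s,c=cv2.connectedComponentsWithStats(m)
for y in(-155,0,155):
    g=P(q,80,y); yy,xx=np.nonzero(m); X=780-yy; Y=200-xx; k=np.hypot(X-g[0],Y-g[1])<54; (cx,cy),r=cv2.minEnclosingCircle(np.c_[X[k],Y[k]].astype(np.float32)); print('disc',g.round(1),cx,cy,r)
for y,t0 in((-155,0.),(0,.14),(155,.6)):
    c=P(q,-103,y); th=np.linspace(t0,1.6,9 if t0<.3 else 6)+q[2]; K=c-35*np.c_[np.cos(th),np.sin(th)]
    print(K[0].round(1),K[-1].round(1)); print('tool x,y cm steps',(np.diff(K,axis=0)[:,::-1]/10).round(2).tolist())
E
python3 go.py 454.2 88.6 97
```

```text
post top 582.5331386830323 552.7376694781548
post top 97.72807727788336 95.38236526403057
disc [ 652.1 -211.3] 652.1243286132812 -214.20553588867188 51.02802658081055
disc [659.5 -56.4] 659.2554931640625 -56.94272994995117 47.428985595703125
disc [666.9  98.4] 666.9089965820312 98.66090393066406 47.19126892089844
[ 434.3 -200.8] [ 468.6 -237.5]
tool x,y cm steps [[-0.7, 0.04], [-0.68, 0.17], [-0.63, 0.31], [-0.56, 0.42], [-0.46, 0.53], [-0.35, 0.61], [-0.22, 0.66], [-0.08, 0.69]]
[441.9 -50.9] [476.1 -82.7]
tool x,y cm steps [[-0.63, 0.12], [-0.6, 0.23], [-0.54, 0.33], [-0.48, 0.43], [-0.39, 0.5], [-0.29, 0.57], [-0.18, 0.61], [-0.07, 0.63]]
[454.4  88.8] [483.5  72.2]
tool x,y cm steps [[-0.56, 0.42], [-0.46, 0.53], [-0.35, 0.61], [-0.22, 0.66], [-0.08, 0.69]]
t 21.2 [502.  -77.8 451.7] [-3.14 -0.    1.57] F [-0.3 -0.5  0.4] op 39.7 g 0.0
tool d cm [16.63 -4.72 35.48]
```

```bash
python3 -m inch '[[0,0,0,4.16,-1.18,0,0.41],[0,0,0,4.16,-1.18,0,0.41],[0,0,0,4.16,-1.18,0,0.41],[0,0,0,4.16,-1.18,0,0.41],[0,0,0,0,0,6,0.41],[0,0,0,0,0,6,0.41],[0,0,0,0,0,6,0.41],[0,0,0,0,0,6,0.41],[0,0,0,0,0,6,0.41],[0,0,0,0,0,2,0.41],[0,0,0,0,0,0,0.41],[0,0,0,0,0,0,0.41]]'; python3 go.py 454.4 88.8 99
```

```text
t: 22.72
eef_pos: [455.2, 88.8, 133.3]
tcp_rot: [3.141, 0.0, 1.571]
ft_force: [-0.1, -0.5, -0.4]
opening: 0.294
grip_force: 0.0
t 22.7 [455.2  88.8 133.3] [3.141 0.    1.571] F [-0.1 -0.5 -0.4] op 27.9 g 0.0
tool d cm [ 0.   -0.08  3.43]
```

```bash
python3 -m inch '[[0,0,0,0,-0.08,2,0.41],[0,0,0,0,0,1.4,0.41],[0,0,0,0,0,0,0.41],[0,0,0,0,0,0,1],[0,0,0,0,0,0,1],[0,0,0,0,0,0,1]]'; python3 -m inch '[[0,0,0,-0.56,0.42,0,1],[0,0,0,-0.46,0.53,0,1],[0,0,0,-0.35,0.61,0,1],[0,0,0,-0.22,0.66,0,1],[0,0,0,-0.08,0.69,0,1],[0,0,0,0,0,0,1]]'; python3 go.py 441.9 -50.9 135
```

```text
t: 23.48
eef_pos: [453.6, 88.8, 99.0]
tcp_rot: [-3.141, 0.0, 1.571]
ft_force: [-4.3, -1.8, 7.7]
opening: 0.134
grip_force: 30.0
t: 24.22
eef_pos: [481.9, 71.4, 98.8]
tcp_rot: [-3.139, 0.001, 1.571]
ft_force: [-6.7, -7.4, 7.5]
opening: 0.136
grip_force: 30.0
t 24.2 [481.9  71.4  98.8] [-3.139e+00  1.000e-03  1.571e+00] F [-6.7 -7.4  7.5] op 12.9 g 30.0
tool d cm [-12.23  -4.01  -3.59]
```

```bash
python3 -m inch '[[0,0,0,0,0,0,0.41],[0,0,0,0,0,0,0.41],[0,0,0,0,0,-3.5,0.41],[0,0,0,-4.1,-1.34,0,0.41],[0,0,0,-4.1,-1.34,0,0.41],[0,0,0,-4.1,-1.34,0,0.41],[0,0,0,0,0,0,0.41],[0,0,0,0,0,0,0.41]]'; python3 go.py 441.9 -50.9 99;  python3 - <<'E'
from plate import *
q=(579.6,-52.6,-.048); p=shot('wrist'); W=cloud(p)
for y in(0,155,):
    c=P(q,-103,y); d=np.hypot(W[...,0]-c[0],W[...,1]-c[1]); Q=W[(d<45)&(W[...,2]>109)&(W[...,2]<119)]
    k=Q.mean(0); t=c-k[:2]; print('knob',k.round(1),len(Q),'r',np.hypot(*t).round(1),'angle',(np.arctan2(t[1],t[0])+.048).round(3))
E
```

```text
t: 25.22
eef_pos: [443.1, -50.6, 133.7]
tcp_rot: [3.141, 0.0, 1.57]
ft_force: [0.2, -0.2, -0.3]
opening: 0.295
grip_force: 0.0
t 25.2 [443.1 -50.6 133.7] [3.141 0.    1.57 ] F [ 0.2 -0.2 -0.3] op 28.0 g 0.0
tool d cm [-0.03 -0.12  3.47]
knob [441.4 -50.1 115.4] 359 r 35.4 angle 0.117
knob [481.5  71.4 115.5] 587 r 35.9 angle 1.544
```

Button 2 is open at 1.54. Button 1 next.

```bash
python3 -m inch '[[0,0,0,0,-0.12,2,0.41],[0,0,0,0,0,1.5,0.41],[0,0,0,0,0,0,0.41],[0,0,0,0,0,0,1],[0,0,0,0,0,0,1],[0,0,0,0,0,0,1]]'; python3 -m inch '[[0,0,0,-0.63,0.12,0,1],[0,0,0,-0.6,0.23,0,1],[0,0,0,-0.54,0.33,0,1],[0,0,0,-0.48,0.43,0,1],[0,0,0,-0.39,0.5,0,1],[0,0,0,-0.29,0.57,0,1],[0,0,0,-0.18,0.61,0,1],[0,0,0,-0.07,0.63,0,1],[0,0,0,0,0,0,1]]';  python3 -m inch '[[0,0,0,0,0,0,0.41],[0,0,0,0,0,0,0.41],[0,0,0,0,0,-3.5,0.41],[0,0,0,-3.93,-1.36,0,0.41],[0,0,0,-3.93,-1.36,0,0.41],[0,0,0,-3.93,-1.36,0,0.41],[0,0,0,0,0,0,0.41],[0,0,0,0,0,0,0.41]]'; python3 go.py 434.3 -200.5 99;  python3 - <<'E'
from plate import *
q=(579.6,-52.6,-.048); p=shot('wrist'); W=cloud(p)
for y in(-155,0,):
    c=P(q,-103,y); d=np.hypot(W[...,0]-c[0],W[...,1]-c[1]); Q=W[(d<45)&(W[...,2]>109)&(W[...,2]<119)]
    k=Q.mean(0); t=c-k[:2]; print('knob',k.round(1),len(Q),'r',np.hypot(*t).round(1),'angle',(np.arctan2(t[1],t[0])+.048).round(3))
E
```

```text
t: 26.02
eef_pos: [441.2, -50.6, 99.0]
tcp_rot: [-3.141, -0.0, 1.571]
ft_force: [-4.0, 2.2, 4.8]
opening: 0.138
grip_force: 30.0
t: 27.15
eef_pos: [475.2, -83.0, 98.8]
tcp_rot: [-3.14, 0.0, 1.571]
ft_force: [-5.4, -4.4, 4.5]
opening: 0.139
grip_force: 30.0
t: 28.15
eef_pos: [435.1, -200.3, 133.6]
tcp_rot: [3.141, -0.0, 1.57]
ft_force: [-0.1, -0.0, 0.6]
opening: 0.298
grip_force: 0.0
t 28.1 [ 435.1 -200.3  133.6] [ 3.141 -0.     1.57 ] F [-0.1 -0.   0.6] op 28.3 g 0.0
tool d cm [-0.02 -0.08  3.46]
knob [ 433.7 -199.8  115.5] 356 r 35.7 angle -0.028
knob [474.6 -83.4 115.6] 570 r 35.8 angle 1.561
```

```bash
python3 -m inch '[[0,0,0,0,-0.1,2,0.41],[0,0,0,0,0,1.5,0.41],[0,0,0,0,0,0,0.41],[0,0,0,0,0,0,1],[0,0,0,0,0,0,1],[0,0,0,0,0,0,1]]'; python3 -m inch '[[0,0,0,-0.7,0.04,0,1],[0,0,0,-0.68,0.17,0,1],[0,0,0,-0.63,0.31,0,1],[0,0,0,-0.56,0.42,0,1],[0,0,0,-0.46,0.53,0,1],[0,0,0,-0.35,0.61,0,1],[0,0,0,-0.22,0.66,0,1],[0,0,0,-0.08,0.69,0,1],[0,0,0,0,0,0,1]]';  python3 -m inch '[[0,0,0,0,0,0,0.41],[0,0,0,0,0,0,0.41],[0,0,0,0,0,-5,0.16],[0,0,0,-4.3,-0.1,-2.5,0.16],[0,0,0,-4.3,-0.1,-2.5,0.16],[0,0,0,-4.3,-0.1,0,0.16],[0,0,0,0,0,0,0.16],[0,0,0,0,0,0,0.16]]'; cat > look.py <<'E'
from plate import *
from pots import pots
q=(579.6,-52.6,-.048)
def lids(p,G,tag):
    W=cloud(p)
    for n,(g,r) in G.items():
        d=np.hypot(W[...,0]-g[0],W[...,1]-g[1]); Z=W[...,2]
        K=W[(d<60)&(Z>28)&(Z<42)]; F=W[(d<60)&(Z>5)&(Z<16)]
        if len(K)>8 and len(F)>30:
            c,e=fitc(F[np.hypot(F[:,0]-K[:,0].mean(),F[:,1]-K[:,1].mean())<r+6],r*0.67)
            print(tag,n,'knob',((K.max(0)+K.min(0))/2).round(1),K.mean(0).round(1),K.max(0).round()[2],len(K),'flange mid',((F.max(0)+F.min(0))/2).round(1)[:2],'size',(F.max(0)-F.min(0)).round()[:2],'z',np.median(F[:,2]).round(1))
def knobs(p):
    W=cloud(p)
    for i,y in enumerate((-155,0,155)):
        c=P(q,-103,y); d=np.hypot(W[...,0]-c[0],W[...,1]-c[1]); Q=W[(d<45)&(W[...,2]>109)&(W[...,2]<119)]
        if len(Q)>8:
            k=Q.mean(0); t=c-k[:2]; print('knob',i,k.round(1),len(Q),'r',np.hypot(*t).round(1),'angle',(np.arctan2(t[1],t[0])+.048).round(3))
GL={'small':((465,-365),32),'medium':((595,350),37),'large':((459,356),42)}
GP={'small':((542,104),30),'large':((535,-50),40),'medium':((527,-205),35)}
E
python3 go.py 467 -366 13; python3 - <<'E'
from look import *
for k in('wrist','top'):
    p=shot(k,'w5'+k); lids(p,GL,k); knobs(p); print(pots(p,GP))
E
```

```text
t: 28.95
eef_pos: [433.5, -200.2, 99.1]
tcp_rot: [-3.141, -0.0, 1.571]
ft_force: [-5.6, 1.2, 5.8]
opening: 0.137
grip_force: 30.0
t: 30.08
eef_pos: [468.7, -238.3, 99.1]
tcp_rot: [3.14, 0.002, 1.571]
ft_force: [-2.6, -6.3, 2.0]
opening: 0.14
grip_force: 30.0
t: 31.08
eef_pos: [465.1, -365.6, 198.2]
tcp_rot: [-3.141, -0.001, 1.571]
ft_force: [1.2, 0.4, -0.8]
opening: 0.419
grip_force: 0.0
t 31.1 [ 465.1 -365.6  198.2] [-3.141e+00 -1.000e-03  1.571e+00] F [ 1.2  0.4 -0.8] op 39.8 g 0.0
tool d cm [-0.06  0.2  18.52]
wrist small knob [ 465.9 -365.9   32.8] [ 465.9 -365.1   35.6] 38.0 196 flange mid [ 466.  -365.9] size [63. 63.] z 10.3
knob 0 [ 468.8 -238.2  115.7] 295 r 35.7 angle 1.606
{'medium': ([526.6, -207.1], np.float64(0.9), 726, 'handle', [nan, nan, nan], 'ang', np.float64(nan), 'z', np.float64(75.1))}
top medium knob [597.  346.9  35.2] [597.  346.4  34.5] 41.0 25 flange mid [595.  349.8] size [114. 110.] z 9.5
top large knob [456.7 351.9  35.3] [457.1 352.4  35.2] 40.0 24 flange mid [458.3 354.3] size [114. 108.] z 9.7
knob 0 [ 469.3 -236.7  115.1] 12 r 34.2 angle 1.62
knob 2 [481.2  72.9 115. ] 14 r 34.4 angle 1.533
{'small': ([541.1, 103.5], np.float64(1.0), 56, 'handle', [530.0, 164.7, 69.3], 'ang', np.float64(1.75), 'z', np.float64(74.9)), 'large': ([533.2, -51.3], np.float64(1.2), 39, 'handle', [532.0, 16.4, 70.1], 'ang', np.float64(1.589), 'z', np.float64(75.4)), 'medium': ([526.1, -206.4], np.float64(1.7), 65, 'handle', [530.3, -148.8, 69.5], 'ang', np.float64(1.499), 'z', np.float64(74.4))}
```

View pics/w5wrist.png

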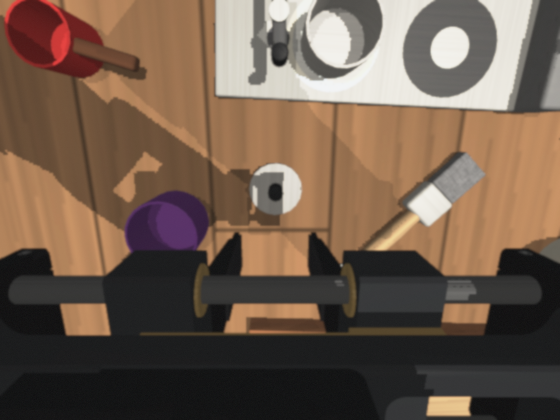

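```bash
python3 -m inch '[[0,0,0,0,0.08,5,0.16],[0,0,0,0,0,5,0.16],[0,0,0,0,0,5,0.16],[0,0,0,0,0,3.4,0.16],[0,0,0,0,0,0,0.16],[0,0,0,0,0,0,0.16],[0,0,0,0,0,0,1],[0,0,0,0,0,0,1],[0,0,0,0,0,0,1],[0,0,0,0,0,0,1]]'; python3 -m inch '[[0,0,0,0,0,-2,1],[0,0,0,0,0,-4,1],[0,0,0,0,0,-6,1],[0,0,0,0,0,-6,1],[0,0,0,5.87,0.945,0,1],[0,0,0,5.87,0.945,0,1],[0,0,0,5.87,0.945,0,1],[0,0,0,5.87,0.945,0,1],[0,0,0,5.87,0.945,0,1],[0,0,0,5.87,0.945,0,1],[0,0,0,5.87,0.945,0,1],[0,0,0,5.87,0.945,0,1],[0,0,0,0,0,0,1],[0,0,0,0,0,0,1],[0,0,0,0,0,0,1]]'; python3 go.py 541.6 103.4 83;  python3 - <<'E'
from look import *
for k in('wrist','top'):
    p=shot(k,'w6'+k); print(pots(p,GP))
    if k=='wrist':
        W=cloud(p); s=env.state()['eef_pos']; Z=W[...,2]; m=(abs(Z-s[2]+4)<10)&(np.hypot(W[...,0]-s[0],W[...,1]-s[1])<50); Q=W[m]; print(len(Q),Q.min(0).round(1),Q.max(0).round(1),np.median(Q[:,2]))
E
```

```text
t: 32.42
eef_pos: [466.2, -366.4, 15.0]
tcp_rot: [3.141, 0.0, 1.571]
ft_force: [-0.2, 0.8, 4.5]
opening: 0.182
grip_force: 30.0
t: 34.3
eef_pos: [541.6, 102.0, 194.6]
tcp_rot: [-3.141, 0.0, 1.569]
ft_force: [0.0, -0.1, -0.6]
opening: 0.18
grip_force: 30.0
t 34.3 [541.6 102.  194.6] [-3.141  0.     1.569] F [ 0.  -0.1 -0.6] op 17.1 g 30.0
tool d cm [ 0.14  0.   11.16]
{'small': ([541.6, 103.7], np.float64(1.9), 315, 'handle', [531.0, 166.0, 69.8], 'ang', np.float64(1.738), 'z', np.float64(75.2)), 'large': ([535.2, -51.0], np.float64(0.8), 125, 'handle', [nan, nan, nan], 'ang', np.float64(nan), 'z', np.float64(75.0))}
3904 [510.1  81.5 185.8] [573.6 134.2 200.6] 189.92386441628605
{'large': ([533.7, -51.4], np.float64(1.8), 67, 'handle', [532.0, 17.0, 68.9], 'ang', np.float64(1.596), 'z', np.float64(74.5)), 'medium': ([526.4, -206.4], np.float64(2.1), 67, 'handle', [529.7, -139.4, 69.4], 'ang', np.float64(1.521), 'z', np.float64(74.4))}
```

View pics/w6wrist.png

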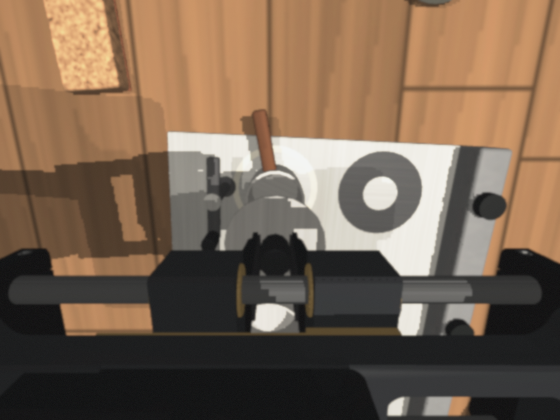

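The lid hangs level (flange around (275,235)), in line with the pot mouth (275,190). Lowering it now.

```bash
python3 -m inch '[[0,0,0,0.14,0,4,1],[0,0,0,0,0,4,1],[0,0,0,0,0,1.5,1],[0,0,0,0,0,0,1],[0,0,0,0,0,0,1]]'; python3 go.py 541.6 103.5 83.6; python3 -m inch '[[0,0,0,0,0,0.5,1],[0,0,0,0,0,0.5,1],[0,0,0,0,0,0.5,1],[0,0,0,0,0,0,1],[0,0,0,0,0,0,1]]'
```

```text
t: 35.02
eef_pos: [542.4, 104.5, 100.9]
tcp_rot: [3.14, -0.0, 1.57]
ft_force: [-0.5, -0.4, -1.0]
opening: 0.184
grip_force: 30.0
t 35.0 [542.4 104.5 100.9] [ 3.14 -0.    1.57] F [-0.5 -0.4 -1. ] op 17.5 g 30.0
tool d cm [-0.1  -0.08  1.73]
t: 35.65
eef_pos: [541.6, 104.7, 84.5]
tcp_rot: [-3.141, 0.0, 1.571]
ft_force: [-0.3, -0.3, -1.0]
opening: 0.183
grip_force: 30.0
```

```bash
python3 -m inch '[[0,0,0,0,0,0.1,1],[0,0,0,0,0,0,0.4],[0,0,0,0,0,0,0.4],[0,0,0,0,0,-1,0.4],[0,0,0,0,0,-4,0.4],[0,0,0,0,0,-6,0.16],[0,0,0,4.94,-1.7,0,0.16],[0,0,0,4.94,-1.7,0,0.16],[0,0,0,4.94,-1.7,0,0.16],[0,0,0,4.94,-1.7,0,0.16],[0,0,0,4.94,-1.6,0,0.16],[0,0,0,0,0,0,0.16],[0,0,0,0,0,0,0.16]]'; python3 go.py 458 352 14; cat >> look.py <<'E'
def seated(p,tag):
    W=cloud(p)
    for n,(g,r) in GP.items():
        d=np.hypot(W[...,0]-g[0],W[...,1]-g[1]); Z=W[...,2]
        F=W[(d<r+12)&(Z>70)&(Z<92)]; F=F[F[:,1]-g[1]<r+5]
        K=W[(d<25)&(Z>97)&(Z<112)]
        if len(K)>5: print(tag,n,'lid knob',K.mean(0).round(1),'flange z',np.median(F[:,2]).round(1),'spread',np.percentile(F[:,2],[10,90]).round(1),'mid',((F.max(0)+F.min(0))/2).round(1)[:2])
E
python3 - <<'E'
from look import *
for k in('wrist','top'):
    p=shot(k,'w7'+k); lids(p,GL,k); print(pots(p,GP)); seated(p,k)
E
```

```text
t: 37.28
eef_pos: [457.6, 351.4, 193.9]
tcp_rot: [3.141, 0.0, 1.571]
ft_force: [0.6, 0.1, 0.4]
opening: 0.421
grip_force: 0.0
t 37.3 [457.6 351.4 193.9] [3.141 0.    1.571] F [0.6 0.1 0.4] op 40.0 g 0.0
tool d cm [ 0.07  0.03 17.99]
wrist medium knob [597.1 348.3  33.1] [596.1 348.9  35.5] 38.0 224 flange mid [597.9 347.8] size [74. 73.] z 10.4
wrist large knob [457.5 354.   33.1] [457.5 354.7  35.9] 38.0 206 flange mid [457.4 354.1] size [82. 83.] z 10.3
{}
top medium knob [597.9 347.1  35. ] [596.8 346.8  35.3] 41.0 24 flange mid [593.  339.6] size [115.  90.] z 9.6
{'small': ([541.9, 106.4], np.float64(6.1), 168, 'handle', [529.8, 165.8, 69.3], 'ang', np.float64(1.772), 'z', np.float64(77.6)), 'large': ([533.6, -51.1], np.float64(1.7), 84, 'handle', [531.9, 16.9, 69.3], 'ang', np.float64(1.597), 'z', np.float64(73.8)), 'medium': ([526.3, -206.4], np.float64(1.5), 64, 'handle', [529.7, -139.5, 69.4], 'ang', np.float64(1.52), 'z', np.float64(75.1))}
top small lid knob [540.7 104.8 103.8] flange z 79.1 spread [75.2 83.8] mid [542.  106.8]
```

```bash
python3 -m inch '[[0,0,0,0.26,0,5,0.16],[0,0,0,0,0,5,0.16],[0,0,0,0,0,5,0.16],[0,0,0,0,0,2.9,0.16],[0,0,0,0,0,0,0.16],[0,0,0,0,0,0,0.16],[0,0,0,0,0,0,1],[0,0,0,0,0,0,1],[0,0,0,0,0,0,1],[0,0,0,0,0,0,1]]'; python3 -m inch '[[0,0,0,0,0,-2,1],[0,0,0,0,0,-4,1],[0,0,0,0,0,-6,1],[0,0,0,0,0,-6,1],[0,0,0,-5.79,1.1,0,1],[0,0,0,-5.79,1.1,0,1],[0,0,0,-5.79,1.1,0,1],[0,0,0,-5.79,1.1,0,1],[0,0,0,-5.79,1.1,0,1],[0,0,0,-5.79,1.1,0,1],[0,0,0,-5.79,1.1,0,1],[0,0,0,0,0,0,1],[0,0,0,0,0,0,1],[0,0,0,0,0,0,1]]'; cat >> look.py <<'E'
def held(p,r):
    W=cloud(p); s=env.state()['eef_pos']; Z=W[...,2]; m=(abs(Z-s[2]+4)<9)&(np.hypot(W[...,0]-s[0],W[...,1]-s[1])<60); Q=W[m]
    print('held',len(Q),'cx',((Q[:,0].min()+Q[:,0].max())/2).round(1),'dx',np.ptp(Q[:,0]).round(1),'cy',(Q[:,1].max()-r).round(1),'z',np.median(Q[:,2]).round(1),np.percentile(Q[:,2],[10,90]).round(1))
E
python3 go.py 534.8 -50.9 83.6;  python3 - <<'E'
from look import *
p=shot('wrist','w8'); print(pots(p,GP)); held(p,42); knobs(p)
E
```

```text
t: 38.62
eef_pos: [457.8, 354.3, 15.0]
tcp_rot: [3.141, -0.0, 1.571]
ft_force: [-0.9, -0.8, 5.7]
opening: 0.18
grip_force: 30.0
t: 40.38
eef_pos: [534.4, -49.8, 194.6]
tcp_rot: [-3.141, -0.0, 1.572]
ft_force: [0.2, -0.1, -1.1]
opening: 0.181
grip_force: 30.0
t 40.4 [534.4 -49.8 194.6] [-3.141 -0.     1.572] F [ 0.2 -0.1 -1.1] op 17.2 g 30.0
tool d cm [-0.11  0.04 11.1 ]
{'small': ([542.0, 109.2], np.float64(6.9), 2881, 'handle', [nan, nan, nan], 'ang', np.float64(nan), 'z', np.float64(79.2)), 'large': ([534.3, -51.3], np.float64(1.4), 317, 'handle', [533.3, 16.8, 69.9], 'ang', np.float64(1.586), 'z', np.float64(75.2)), 'medium': ([527.2, -206.3], np.float64(0.8), 193, 'handle', [nan, nan, nan], 'ang', np.float64(nan), 'z', np.float64(74.6))}
held 6958 cx 534.5 dx 83.4 cy -50.3 z 190.0 [189.1 190.8]
knob 1 [472.6 -79.3 115.3] 60 r 31.9 angle 1.491
knob 2 [483.   71.5 115.6] 308 r 35.6 angle 1.586
```

```bash
python3 -m inch '[[0,0,0,-0.08,0,4,1],[0,0,0,0,0,4,1],[0,0,0,0,0,1.5,1],[0,0,0,0,0,0,1],[0,0,0,0,0,0.5,1],[0,0,0,0,0,0.5,1],[0,0,0,0,0,0.5,1],[0,0,0,0,0,0.1,1],[0,0,0,0,0,0,1],[0,0,0,0,0,0,1]]'; python3 go.py 534.8 -50.9 83.6
```

```text
t: 41.68
eef_pos: [534.7, -51.9, 84.0]
tcp_rot: [3.141, 0.0, 1.571]
ft_force: [-1.9, 0.2, 5.6]
opening: 0.183
grip_force: 30.0
t 41.7 [534.7 -51.9  84. ] [3.141 0.    1.571] F [-1.9  0.2  5.6] op 17.4 g 30.0
tool d cm [0.1  0.01 0.04]
```

```bash
python3 -m inch '[[0,0,0,0,0,0,0.4],[0,0,0,0,0,0,0.4],[0,0,0,0,0,-1,0.4],[0,0,0,0,0,-4,0.4],[0,0,0,0,0,-6,0.16],[0,0,0,5.71,0.9,0,0.16],[0,0,0,5.71,0.9,0,0.16],[0,0,0,5.71,0.9,0,0.16],[0,0,0,5.71,0.9,0,0.16],[0,0,0,5.71,0.9,0,0.16],[0,0,0,5.71,0.9,0,0.16],[0,0,0,5.71,0.9,0,0.16],[0,0,0,0,0,0,0.16],[0,0,0,0,0,0,0.16]]'; python3 go.py 597.9 347.8 14; python3 - <<'E'
from look import *
for k in('wrist','top'):
    p=shot(k,'w9'+k); lids(p,GL,k); print(pots(p,GP)); seated(p,k)
E
```

```text
t: 43.42
eef_pos: [597.4, 347.5, 193.7]
tcp_rot: [-3.141, 0.001, 1.571]
ft_force: [-0.6, 0.2, 0.3]
opening: 0.419
grip_force: 0.0
t 43.4 [597.4 347.5 193.7] [-3.141e+00  1.000e-03  1.571e+00] F [-0.6  0.2  0.3] op 39.8 g 0.0
tool d cm [ 0.04  0.06 17.97]
wrist medium knob [597.6 348.   33.1] [597.8 349.   35.6] 38.0 205 flange mid [597.6 348. ] size [73. 74.] z 10.3
{}
{'small': ([543.0, 104.5], np.float64(6.0), 171, 'handle', [530.1, 164.3, 69.8], 'ang', np.float64(1.783), 'z', np.float64(77.5)), 'large': ([535.5, -53.3], np.float64(9.9), 293, 'handle', [531.8, 14.9, 70.6], 'ang', np.float64(1.625), 'z', np.float64(77.5)), 'medium': ([526.2, -206.3], np.float64(1.7), 65, 'handle', [529.5, -139.5, 69.7], 'ang', np.float64(1.521), 'z', np.float64(75.5))}
top small lid knob [540.7 104.2 104.5] flange z 79.1 spread [74.7 83.9] mid [542.  105.6]
top large lid knob [533.5 -51.9 105.4] flange z 79.4 spread [75.  83.4] mid [535.1 -50.3]
```

```bash
python3 -m inch '[[0,0,0,0.04,0.03,5,0.16],[0,0,0,0,0,5,0.16],[0,0,0,0,0,5,0.16],[0,0,0,0,0,2.9,0.16],[0,0,0,0,0,0,0.16],[0,0,0,0,0,0,0.16],[0,0,0,0,0,0,1],[0,0,0,0,0,0,1],[0,0,0,0,0,0,1],[0,0,0,0,0,0,1]]'; python3 -m inch '[[0,0,0,0,0,-2,1],[0,0,0,0,0,-4,1],[0,0,0,0,0,-6,1],[0,0,0,0,0,-6,1],[0,0,0,-5.54,-0.7,0,1],[0,0,0,-5.54,-0.7,0,1],[0,0,0,-5.54,-0.7,0,1],[0,0,0,-5.54,-0.7,0,1],[0,0,0,-5.54,-0.7,0,1],[0,0,0,-5.54,-0.7,0,1],[0,0,0,-5.54,-0.7,0,1],[0,0,0,-5.54,-0.7,0,1],[0,0,0,-5.54,-0.7,0,1],[0,0,0,-5.54,-0.7,0,1],[0,0,0,0,0,0,1],[0,0,0,0,0,0,1],[0,0,0,0,0,0,1]]'
python3 go.py 527.1 -206 83.6;  python3 - <<'E'
from look import *
p=shot('wrist','w10'); print(pots(p,GP)); held(p,37); knobs(p)
E
```

```text
t: 44.78
eef_pos: [598.0, 348.2, 15.0]
tcp_rot: [3.141, 0.0, 1.571]
ft_force: [0.2, -1.1, 3.7]
opening: 0.181
grip_force: 30.0
t: 46.9
eef_pos: [528.1, -204.6, 195.1]
tcp_rot: [3.141, 0.0, 1.572]
ft_force: [-0.5, -0.6, -1.0]
opening: 0.181
grip_force: 30.0
t 46.9 [ 528.1 -204.6  195.1] [3.141 0.    1.572] F [-0.5 -0.6 -1. ] op 17.2 g 30.0
tool d cm [-0.14 -0.11 11.15]
{'large': ([547.1, -51.2], np.float64(10.5), 5250, 'handle', [nan, nan, nan], 'ang', np.float64(nan), 'z', np.float64(79.2)), 'medium': ([526.9, -206.9], np.float64(1.4), 303, 'handle', [530.4, -141.5, 70.0], 'ang', np.float64(1.516), 'z', np.float64(75.2))}
held 5261 cx 528.4 dx 73.2 cy -205.0 z 190.5 [189.6 191.4]
knob 0 [ 469.7 -234.   114.8] 143 r 31.6 angle 1.631
knob 1 [476.1 -83.3 115.6] 304 r 35.7 angle 1.601
```

```bash
python3 -m inch '[[0,0,0,-0.13,-0.13,4,1],[0,0,0,0,0,4,1],[0,0,0,0,0,1.5,1],[0,0,0,0,0,0,1],[0,0,0,0,0,0.5,1],[0,0,0,0,0,0.5,1],[0,0,0,0,0,0.5,1],[0,0,0,0,0,0.1,1],[0,0,0,0,0,0,1],[0,0,0,0,0,0,1]]'; python3 -m inch '[[0,0,0,0,0,0,0.4],[0,0,0,0,0,0,0.4],[0,0,0,0,0,-1,0.41],[0,0,0,0,0,-4.5,0.41],[0,0,0,-3.1,-5.8,0,0.41],[0,0,0,0,0,0,0.41],[0,0,0,0,0,0,0.41]]'; python3 go.py 468.5 -237.5 99;  python3 - <<'E'
from look import *
for k in('wrist','top'):
    p=shot(k); seated(p,k); knobs(p)
E
```

```text
t: 48.2
eef_pos: [526.7, -207.1, 83.9]
tcp_rot: [3.141, 0.0, 1.571]
ft_force: [-1.7, 1.2, 4.6]
opening: 0.181
grip_force: 30.0
t: 49.08
eef_pos: [472.0, -236.8, 139.2]
tcp_rot: [3.141, 0.001, 1.57]
ft_force: [-0.2, 0.1, -0.4]
opening: 0.294
grip_force: 0.0
t 49.1 [ 472.  -236.8  139.2] [3.141e+00 1.000e-03 1.570e+00] F [-0.2  0.1 -0.4] op 27.9 g 0.0
tool d cm [-0.07 -0.35  4.02]
wrist medium lid knob [ 525.8 -206.5  104.7] flange z 79.4 spread [78.5 80.3] mid [ 526.9 -204.9]
knob 0 [ 468.9 -236.1  115.4] 340 r 33.6 angle 1.607
top small lid knob [540.7 105.  104.7] flange z 79.4 spread [74.8 83.5] mid [541.4 105.6]
top large lid knob [545.8 -56.7 104.5] flange z 79.2 spread [75.1 83.3] mid [546.1 -52.5]
knob 1 [476.  -82.6 114.5] 15 r 35.0 angle 1.597
```

The large pot has been knocked about 12 mm aside with its lid still on (knob now at about (546,-57)). I'll close button 0 here, then slide that pot back.

```bash
python3 -m inch '[[0,0,0,-0.04,-0.33,2,0.41],[0,0,0,0,0,2,0.41],[0,0,0,0,0,0,0.41],[0,0,0,0,0,0,1],[0,0,0,0,0,0,1],[0,0,0,0,0,0,1]]'; python3 -m inch '[[0,0,0,0.08,-0.69,0,1],[0,0,0,0.22,-0.66,0,1],[0,0,0,0.35,-0.61,0,1],[0,0,0,0.46,-0.53,0,1],[0,0,0,0.56,-0.42,0,1],[0,0,0,0.63,-0.31,0,1],[0,0,0,0.68,-0.17,0,1],[0,0,0,0.7,-0.04,0,1],[0,0,0,0.2,0,0,1],[0,0,0,0,0,0,1],[0,0,0,0,0,0,1]]';  python3 -m inch '[[0,0,0,0,0,0,0.41],[0,0,0,0,0,0,0.41],[0,0,0,0,0,-5,0.41],[0,0,0,0,0,-5,0.16],[0,0,0,0,0,-5,0.16],[0,0,0,3,2.5,-2,0.16],[0,0,0,3,2.5,0,0.16],[0,0,0,3,2.5,0,0.16],[0,0,0,0,0,0,0.16],[0,0,0,0,0,0,0.16]]'; python3 - <<'E'
from look import *
for k in('wrist','top'):
    p=shot(k,'w11'+k); seated(p,k); knobs(p)
    W=cloud(p); Z=W[...,2]; m=(Z>66)&(Z<74)&(abs(W[...,0]-545)<60)&(abs(W[...,1]-15)<30); print('handle',W[m].mean(0).round(1),m.sum())
E
python3 go.py 0 0 0
```

```text
t: 49.92
eef_pos: [468.7, -237.0, 99.3]
tcp_rot: [3.14, 0.001, 1.571]
ft_force: [1.0, 1.4, 2.5]
opening: 0.134
grip_force: 30.0
t: 51.3
eef_pos: [433.5, -198.3, 99.0]
tcp_rot: [-3.141, 0.0, 1.571]
ft_force: [-5.2, -1.7, 7.0]
opening: 0.135
grip_force: 30.0
t: 52.55
eef_pos: [508.6, -108.2, 268.4]
tcp_rot: [-3.141, -0.0, 1.571]
ft_force: [-0.2, -1.5, 0.0]
opening: 0.42
grip_force: 0.0
wrist large lid knob [546.2 -56.3 105. ] flange z 79.4 spread [78.3 80.4] mid [546.4 -51.6]
wrist medium lid knob [ 526.6 -204.1  104.1] flange z 79.4 spread [78.3 90.2] mid [ 517.4 -195. ]
knob 1 [476.  -82.1 115.8] 133 r 34.4 angle 1.597
knob 2 [482.5  71.2 115.6] 207 r 36.0 angle 1.573
handle [545.6   9.2  70. ] 522
top small lid knob [540.2 104.4 105. ] flange z 79.2 spread [75.  83.4] mid [542.  105.5]
knob 0 [ 432.6 -204.8  114.8] 15 r 36.8 angle 0.111
knob 2 [481.1  73.5 114.5] 15 r 33.8 angle 1.528
handle [544.9   9.4  69.9] 45
t 52.6 [ 508.5 -108.7  268.6] [-3.141  0.     1.57 ] F [-0.3 -0.1 -0.8] op 39.9 g 0.0
tool d cm [ 10.83 -50.85  26.87]
```

View pics/w11wrist.png

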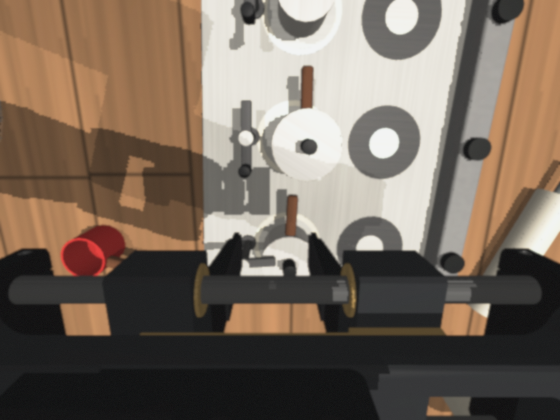

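```bash
python3 -m inch '[[0,0,0,4,1.2,0,0.16],[0,0,0,4,1.2,0,0.16],[0,0,0,3.9,1.3,0,0.16],[0,0,0,0,0,5.2,0.16],[0,0,0,0,0,5.2,0.16],[0,0,0,0,0,5.2,0.16],[0,0,0,0,0,0,0.16],[0,0,0,0,0,0,0.16]]'; python3 - <<'E'
from look import *
p=shot('wrist','w12'); W=cloud(p); Z=W[...,2]
m=(Z>66)&(Z<74)&(abs(W[...,0]-545)<40)&(W[...,1]>-12)&(W[...,1]<50); H=W[m][:,:2]
vx,vy,x0,y0=cv2.fitLine(H.astype(np.float32),cv2.DIST_HUBER,0,.01,.01).ravel()
d=np.array([vx,vy])*np.sign(vy); tip=np.percentile((H-[x0,y0])@d,99.5); T=np.array([x0,y0])+tip*d
print('ang',np.arctan2(d[1],d[0]),'tip',T.round(1),'axis',(T-88*d).round(1),'pinch',(T-20*d).round(1), len(H))
d_=np.hypot(W[...,0]-546,W[...,1]+57); F=W[(d_<48)&(Z>77.5)&(Z<82)]; 
print('lid',fitc(F[np.hypot(F[:,0]-546,F[:,1]+56)>39.5],41.) ,len(F),F.max(0),F.min(0)); knobs(p)
K=W[(d_<25)&(Z>97)&(Z<112)]; print('knob',K.mean(0).round(1),len(K))
E
python3 go.py 545 11 44
```

```text
t: 53.65
eef_pos: [546.7, 10.3, 114.3]
tcp_rot: [3.14, 0.0, 1.57]
ft_force: [-0.0, -0.2, 0.4]
opening: 0.42
grip_force: 0.0
ang 1.5689131 tip [546.   32.3] axis [545.9 -55.7] pinch [546.   12.3] 1062
lid (array([546.09979651, -56.31010827]), np.float64(0.5739859177631566)) 2733 [585.47167998 -14.43234455  81.9849715 ] [507.95402609 -76.31768171  77.50089974]
knob 2 [483.5  72.4 115.5] 560 r 34.7 angle 1.6
knob [546.7 -51.2 103.3] 365
t 53.7 [546.9  10.4 114.7] [3.139 0.    1.57 ] F [-0.1  0.9  0.1] op 39.9 g 0.0
tool d cm [ 0.06 -0.22  7.07]
```

```bash
python3 -m inch '[[0,0,0,0.15,-0.08,3.5,0.16],[0,0,0,0,0,3.4,0.16],[0,0,0,0,0,0,0.16],[0,0,0,0,0,0,0.8],[0,0,0,0,0,0,1],[0,0,0,0,0,0,1],[0,0,0,0,0,0,1],[0,0,0,0,0,0,1]]'; python3 -m inch '[[0,0,0,0.17,-0.37,0,1],[0,0,0,0.18,-0.37,0,1],[0,0,0,0.18,-0.38,0,1],[0,0,0,0,0,0,1],[0,0,0,0,0,0,1],[0,0,0,0,0,0,1]]'; python3 -m inch '[[0,0,0,0,0,0,0.3],[0,0,0,0,0,0,0.3],[0,0,0,0,0,0,0.16],[0,0,0,0,0,-3.5,0.16],[0,0,0,0,0,-3.5,0.16],[0,0,0,0,0,0,0.16],[0,0,0,0,0,0,0.16]]';python3 - <<'E'
from look import *
p=shot('wrist','w13'); W=cloud(p); Z=W[...,2]
m=(Z>66)&(Z<74)&(abs(W[...,0]-535)<40)&(W[...,1]>-5)&(W[...,1]<50); H=W[m][:,:2]
vx,vy,x0,y0=cv2.fitLine(H.astype(np.float32),cv2.DIST_HUBER,0,.01,.01).ravel()
d=np.array([vx,vy])*np.sign(vy); tip=np.percentile((H-[x0,y0])@d,99.5); T=np.array([x0,y0])+tip*d
print('ang',np.arctan2(d[1],d[0]),'tip',T.round(1),'axis',(T-88*d).round(1))
d_=np.hypot(W[...,0]-535,W[...,1]+51); F=W[(d_<48)&(Z>77.5)&(Z<82)]; 
print('lid',fitc(F[np.hypot(F[:,0]-535,F[:,1]+51)>39],41.),np.median(F[:,2]))
seated(shot('top'),'top'); knobs(p)
E
python3 go.py 476 -82.7 99
```

```text
t: 54.7
eef_pos: [545.7, 12.4, 44.5]
tcp_rot: [3.14, 0.0, 1.571]
ft_force: [-0.9, 0.7, 8.0]
opening: 0.145
grip_force: 30.0
t: 55.45
eef_pos: [535.0, 17.5, 44.4]
tcp_rot: [3.139, 0.001, 1.571]
ft_force: [2.5, -1.6, 7.3]
opening: 0.148
grip_force: 30.0
t: 56.32
eef_pos: [533.5, 17.7, 113.0]
tcp_rot: [-3.141, 0.0, 1.571]
ft_force: [0.5, 0.8, -0.8]
opening: 0.421
grip_force: 0.0
ang 1.5931388 tip [534.8  37.2] axis [536.7 -50.8]
lid (array([535.56483983, -51.5046648 ]), np.float64(0.7165296720400763)) 79.28599986180633
top large lid knob [534.2 -57.7 103.3] flange z 78.5 spread [75.  83.7] mid [536.  -73.7]
top medium lid knob [ 525.4 -206.5  103.7] flange z 79.1 spread [74.9 84.8] mid [ 522.8 -205. ]
knob 2 [483.3  72.6 115.5] 540 r 34.6 angle 1.594
t 56.4 [533.4  17.7 112.6] [-3.14  -0.     1.571] F [ 0.3  0.2 -0.2] op 39.9 g 0.0
tool d cm [-10.04  -5.74   1.37]
```

```bash
python3 -m inch '[[0,0,0,0,0,-2.7,0.41],[0,0,0,-5,-2.87,0,0.41],[0,0,0,-5,-2.87,0,0.41],[0,0,0,0,0,0,0.41],[0,0,0,0,0,0,0.41]]'; python3 go.py 476 -82.7 99; python3 - <<'E'
from look import *
p=shot('wrist'); knobs(p); seated(p,'w')
E
```

```text
t: 57.05
eef_pos: [476.6, -82.3, 140.1]
tcp_rot: [-3.141, -0.0, 1.57]
ft_force: [0.2, 0.8, 0.4]
opening: 0.293
grip_force: 0.0
t 57.0 [476.6 -82.3 140.1] [-3.141 -0.     1.57 ] F [0.2 0.8 0.4] op 27.8 g 0.0
tool d cm [-0.04 -0.06  4.11]
knob 1 [475.5 -81.2 115.5] 339 r 33.6 angle 1.581
w large lid knob [535.1 -50.8 104.7] flange z 79.4 spread [78.5 80.3] mid [536.  -49.2]
```

```bash
python3 -m inch '[[0,0,0,0,-0.06,2.1,0.41],[0,0,0,0,0,2,0.41],[0,0,0,0,0,0,0.41],[0,0,0,0,0,0,1],[0,0,0,0,0,0,1],[0,0,0,0,0,0,1]]'; python3 -m inch '[[0,0,0,0.08,-0.69,0,1],[0,0,0,0.22,-0.66,0,1],[0,0,0,0.35,-0.61,0,1],[0,0,0,0.46,-0.53,0,1],[0,0,0,0.56,-0.42,0,1],[0,0,0,0.63,-0.31,0,1],[0,0,0,0.68,-0.17,0,1],[0,0,0,0.7,-0.04,0,1],[0,0,0,0.3,0,0,1],[0,0,0,0,0,0,1],[0,0,0,0,0,0,1]]'; python3 -m inch '[[0,0,0,0,0,0,0.41],[0,0,0,0,0,0,0.41],[0,0,0,0,0,-4.1,0.41],[0,0,0,0,0,0,0.41],[0,0,0,0,0,0,0.41]]'; python3 - <<'E'
from look import *
p=shot('wrist'); knobs(p); seated(p,'w')
E
python3 go.py 482.5 72.5 99
```

```text
t: 57.85
eef_pos: [476.2, -82.2, 100.2]
tcp_rot: [3.141, 0.0, 1.571]
ft_force: [-0.4, 1.7, 3.1]
opening: 0.137
grip_force: 30.0
t: 59.22
eef_pos: [441.0, -42.5, 99.9]
tcp_rot: [-3.141, -0.0, 1.571]
ft_force: [-5.5, -0.9, 6.9]
opening: 0.141
grip_force: 30.0
t: 59.85
eef_pos: [441.6, -42.5, 140.4]
tcp_rot: [3.141, 0.0, 1.571]
ft_force: [-0.5, -0.2, -0.7]
opening: 0.297
grip_force: 0.0
knob 1 [441.2 -48.2 115.4] 336 r 35.6 angle 0.063
knob 2 [481.5  71.5 115.6] 512 r 35.7 angle 1.544
w small lid knob [539.8  99.6 103.5] flange z 79.4 spread [78.3 80.6] mid [541.6  93. ]
w large lid knob [534.6 -50.1 104.3] flange z 79.5 spread [78.5 88.4] mid [530.8 -45.4]
t 59.9 [441.4 -42.4 140. ] [-3.141 -0.     1.571] F [ 0.2  0.6 -0.4] op 28.4 g 0.0
tool d cm [11.49  4.11  4.1 ]
```

Button 1 stopped about 0.06 short because the pinch slipped. I'll push its knob home from the side with shut fingers.

```bash
python3 -m inch '[[0,0,0,-3.4,0,0,1],[0,0,0,0,0,0,1],[0,0,0,0,0,0,1],[0,0,0,0,0,2,1],[0,0,0,0,0,2,1],[0,0,0,0,0,0,1],[0,0,0,0.5,0,0,1],[0,0,0,0.3,0,0,1],[0,0,0,0.3,0,0,1],[0,0,0,0.2,0,0,1],[0,0,0,0,0,0,1]]'; python3 -m inch '[[0,0,0,0.1,0,0,1],[0,0,0,0.1,0,0,1],[0,0,0,0,0,0,1]]'
```

```text
t: 61.28
eef_pos: [441.6, -63.6, 100.8]
tcp_rot: [3.141, 0.0, 1.571]
ft_force: [-1.8, -2.1, 2.3]
opening: 0.004
grip_force: 1.6
t: 61.65
eef_pos: [441.7, -62.9, 100.9]
tcp_rot: [3.141, 0.002, 1.572]
ft_force: [-6.0, -18.0, 3.2]
opening: 0.001
grip_force: 8.8
```

```bash
python3 -m inch '[[0,0,0,-0.5,0,0,1],[0,0,0,-0.5,0,0,1],[0,0,0,0,0,-4,1],[0,0,0,4.83,1.34,0,0.41],[0,0,0,4.83,1.34,0,0.41],[0,0,0,4.83,1.34,0,0.41],[0,0,0,0,0,0,0.41],[0,0,0,0,0,0,0.41]]'; python3 go.py 482 72.2 99; python3 - <<'E'
from look import *
p=shot('wrist'); knobs(p); seated(p,'w');p=shot('top'); knobs(p)
E
```

```text
t: 62.65
eef_pos: [481.6, 73.2, 140.4]
tcp_rot: [-3.141, 0.0, 1.571]
ft_force: [-1.0, -0.3, 0.5]
opening: 0.289
grip_force: 0.0
t 62.6 [481.6  73.2 140.4] [-3.141  0.     1.571] F [-1.  -0.3  0.5] op 27.5 g 0.0
tool d cm [-0.1   0.05  4.14]
knob 2 [482.3  73.5 115.5] 333 r 33.7 angle 1.565
w small lid knob [540.8 105.7 104.6] flange z 79.4 spread [78.5 80.3] mid [542. 106.]
knob 0 [ 432.  -204.2  114.7] 15 r 37.3 angle 0.093
knob 1 [439.  -46.1 115.3] 9 r 37.7 angle 0.006
```

```bash
python3 -m inch '[[0,0,0,0,0.05,2.1,0.41],[0,0,0,0,0,2,0.41],[0,0,0,0,0,0,0.41],[0,0,0,0,0,0,1],[0,0,0,0,0,0,1],[0,0,0,0,0,0,1]]'; python3 -m inch '[[0,0,0,0.08,-0.69,0,1],[0,0,0,0.22,-0.66,0,1],[0,0,0,0.35,-0.61,0,1],[0,0,0,0.46,-0.53,0,1],[0,0,0,0.56,-0.42,0,1],[0,0,0,0.63,-0.31,0,1],[0,0,0,0.68,-0.17,0,1],[0,0,0,0.6,-0.04,0,1],[0,0,0,0,0,0,1]]'; python3 -m inch '[[0,0,0,0,0,0,0.41],[0,0,0,0,0,0,0.41],[0,0,0,0,0,-4.1,0.41],[0,0,0,-3.2,0,0,1],[0,0,0,0,0,0,1],[0,0,0,0,0,0,1]]';python3 - <<'E'
from look import *
p=shot('wrist'); knobs(p); seated(p,'w')
E
python3 go.py 449.2 83 100
```

```text
t: 63.5
eef_pos: [482.6, 73.1, 100.3]
tcp_rot: [3.141, 0.0, 1.571]
ft_force: [-0.2, -4.1, 5.8]
opening: 0.142
grip_force: 30.0
t: 64.62
eef_pos: [448.8, 109.5, 100.0]
tcp_rot: [3.139, -0.0, 1.571]
ft_force: [2.5, 1.9, 2.0]
opening: 0.138
grip_force: 30.0
t: 65.38
eef_pos: [447.8, 77.3, 140.4]
tcp_rot: [-3.141, 0.0, 1.57]
ft_force: [0.4, -0.1, -0.2]
opening: 0.042
grip_force: 0.0
knob 2 [449.  103.4 115.7] 348 r 35.4 angle 0.155
w small lid knob [540.3 105.7 104.4] flange z 79.5 spread [78.5 89.5] mid [537.  105.9]
t 65.4 [447.8  77.5 140.3] [-3.141  0.     1.571] F [ 0.  -0.4  0. ] op 2.0 g 0.0
tool d cm [0.55 0.14 4.03]
```

```bash
python3 -m inch '[[0,0,0,0,0.1,2,1],[0,0,0,0,0,2,1],[0,0,0,0,0,0,1],[0,0,0,0.5,0,0,1],[0,0,0,0.4,0,0,1],[0,0,0,0.3,0,0,1],[0,0,0,0.2,0,0,1],[0,0,0,0,0,0,1]]'; python3 -m inch '[[0,0,0,0.1,0,0,1],[0,0,0,0.1,0,0,1],[0,0,0,0,0,0,1]]'
```

```text
t: 66.42
eef_pos: [449.0, 91.2, 100.7]
tcp_rot: [-3.142, 0.0, 1.571]
ft_force: [-2.1, -2.7, 1.0]
opening: 0.008
grip_force: 1.2
t: 66.8
eef_pos: [448.9, 91.9, 100.7]
tcp_rot: [-3.141, 0.002, 1.572]
ft_force: [-3.7, -16.8, 4.1]
opening: 0.003
grip_force: 8.3
```

```bash
python3 -m inch '[[0,0,0,-0.5,0,0,1],[0,0,0,-0.5,0,0,1],[0,0,0,0,0,-4,1],[0,0,0,-5.22,-0.24,0,1],[0,0,0,-5.22,-0.24,0,1],[0,0,0,-5.22,-0.24,0,1],[0,0,0,-5.22,-0.24,0,1],[0,0,0,-5.22,-0.24,0,1],[0,0,0,-5.22,-0.24,0,1],[0,0,0,0,0,0,1],[0,0,0,0,0,0,1]]';python3 - <<'E'
from look import *
p=shot('wrist'); knobs(p); seated(p,'w')
p=shot('top'); knobs(p); seated(p,'t')
E
python3 go.py 434.3 -228 100
```

```text
t: 68.18
eef_pos: [434.4, -229.6, 140.5]
tcp_rot: [-3.141, -0.0, 1.57]
ft_force: [0.4, 0.9, -0.2]
opening: 0.003
grip_force: 0.0
knob 0 [ 433.7 -203.8  115.7] 347 r 35.6 angle 0.085
w medium lid knob [ 525.3 -206.4  104.3] flange z 79.5 spread [78.5 86.4] mid [ 522.  -204.5]
t small lid knob [540.2 104.4 105.4] flange z 79.7 spread [74.8 84.7] mid [538.  105.5]
t large lid knob [534.8 -51.4 105.7] flange z 79.1 spread [74.9 84.3] mid [531.7 -50.4]
t medium lid knob [ 526.1 -205.8  104.4] flange z 79.6 spread [74.5 83.8] mid [ 528.7 -193.9]
t 68.3 [ 434.7 -229.   140.6] [-3.141 -0.     1.572] F [-0.3  0.6  0.1] op 0.3 g 0.0
tool d cm [ 0.1  -0.04  4.06]
```

Knob 0 should end at y ≈ -200.8, so the tool goes to about -217.5.

```bash
python3 -m inch '[[0,0,0,0,0,2,1],[0,0,0,0,0,2,1],[0,0,0,0,0,0,1],[0,0,0,0.5,0,0,1],[0,0,0,0.3,0,0,1],[0,0,0,0.2,0,0,1],[0,0,0,0.1,0,0,1],[0,0,0,0,0,0,1]]'; python3 -m inch '[[0,0,0,0.1,0,0,1],[0,0,0,0.1,0,0,1],[0,0,0,0,0,0,1]]'
```

```text
t: 69.28
eef_pos: [434.8, -219.0, 100.8]
tcp_rot: [3.141, 0.0, 1.571]
ft_force: [-0.1, -0.4, -0.2]
opening: 0.003
grip_force: 0.2
t: 69.65
eef_pos: [434.9, -218.2, 100.8]
tcp_rot: [3.141, 0.002, 1.571]
ft_force: [-4.4, -9.4, 0.4]
opening: 0.003
grip_force: 5.1
```

```bash
python3 -m inch '[[0,0,0,0.1,0,0,1],[0,0,0,0,0,0,1]]'; python3 -m inch '[[0,0,0,-0.6,0,0,1],[0,0,0,-0.6,0,0,1],[0,0,0,0,0,-4,1],[0,0,0,2,0.5,-5,1],[0,0,0,2,0.5,-5,1],[0,0,0,2,0.5,-5,1],[0,0,0,2,0.5,-5,1],[0,0,0,2,0.5,-5,1],[0,0,0,2,0.5,-5,1],[0,0,0,0,0,0,1],[0,0,0,0,0,0,1]]';python3 - <<'E'
from look import *
from ring import ringfit
p=shot('wrist','w20'); knobs(p); seated(p,'w')
p=shot('top'); knobs(p); seated(p,'t'); lids(p,GL,'t')
E
```

```text
t: 69.9
eef_pos: [434.9, -217.9, 100.9]
tcp_rot: [3.141, 0.003, 1.572]
ft_force: [-5.0, -16.3, 1.2]
opening: 0.003
grip_force: 7.9
t: 71.28
eef_pos: [464.4, -107.9, 439.6]
tcp_rot: [-3.14, -0.0, 1.571]
ft_force: [0.6, -0.7, -0.3]
opening: 0.003
grip_force: 0.0
knob 0 [ 434.2 -199.4  115.5] 54 r 35.2 angle -0.04
knob 1 [441.9 -45.6 116.1] 59 r 34.9 angle -0.01
knob 2 [448.8 108.  115.6] 88 r 35.3 angle 0.025
w small lid knob [541.3 103.9 104.6] flange z 79.6 spread [78.2 85.7] mid [536.9 105.7]
w large lid knob [535.7 -51.3 104.9] flange z 79.5 spread [78.2 81.1] mid [530.4 -49.4]
w medium lid knob [ 526.6 -205.7  104.6] flange z 79.5 spread [78.1 82.6] mid [ 522.6 -204.6]
knob 2 [448.5 108.6 113.7] 15 r 35.7 angle 0.007
t small lid knob [540.6 104.2 104.7] flange z 79.3 spread [74.  84.9] mid [537.9 106.9]
t medium lid knob [ 520.5 -209.4  104. ] flange z 79.4 spread [75.8 84.7] mid [ 531.1 -220.4]
```

View pics/w20.png

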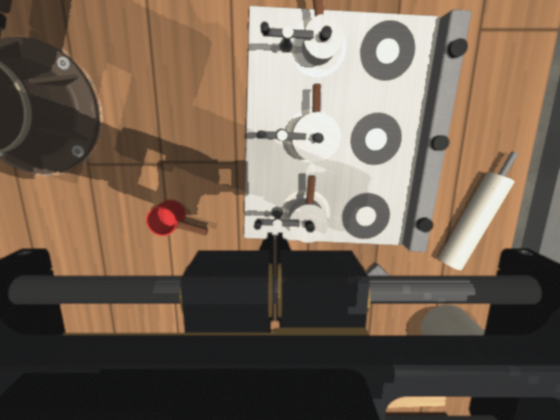

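All three pots are parked and lidded, and the bars point in over the lids at (322,35), (318,138) and (310,225). Handing in.

```bash
python3 -c "
from cell import env
print(env.job_done())"
```

```text
the job is handed in; nothing more can be done
None
```

The job is handed in at about 71 s: all three pots are parked within about 1 mm of their ring centres, each with its own lid seated and its button turned in to the stop; the large pot was knocked about 12 mm aside after its lid was on, so I slid it back flat with the lid still seated.

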